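# Load the bench shaker and start it at speed three

## Robot

A 6-joint arm with a two-finger parallel gripper is mounted at the origin on a cart in front of the work surface, level with it; the furniture and walls round the work are solid. World frame = base frame: x ahead of the robot, y to its left, z up, the work surface at z = 0. Lengths are in m, angles in rad, forces in N, time in s.
With the tool pointing down it reaches from about 0.425 to 0.95 m from the base axis. Payload 3.5 kg.
Tool frame: the origin (TCP) lies at the very end of the fingers, on their centre line; the grasp point (between the pads) lies 19 mm behind it; z points along the fingers, y is the line along which they close (so a half turn about z gives the same grasp; the last joint's range is limited). The gripper opens to 85 mm and grips with 20 to 120 N. Pads are 22 mm wide; open, the fingers measure 114 mm over their backs; the gripper's body (76 mm by 85 mm) begins 54 mm behind the grasp point. The pads swing forward as they close: fully open they stand 13 mm farther back than shut.
Start: joints at [1.069, 0.286, 1.577, -0, 1.279, -0.15], TCP at [0.233, 0.634, 0.231] pointing down, gripper open.
Joint ranges: [-2.77, 2.77], [-0.9, 2.22], [0.21, 2.48], [-1.53, 4.67], [0.24, 2.81], [-2.84, 2.84]. Speed limits (rad/s): [2.79, 2.79, 3.14, 3.14, 3.14, 3.14].

## Interface

Orientations are given as a unit quaternion [x, y, z, w].
In Python, from plant import ctrl gives the robot as it stands.
- The arm moves only by the tool inch_along, called after ">>>" by a JSON object that holds its "name" and its "arguments", one argument or row to a line. Schema: {"type":"object","properties":{"steps":{"type":"string"},"clamp_n":{"type":"number"},"only":{"type":"string"},"quiet":{"type":"boolean"},"lines":{"type":"string"}},"required":["steps"],"additionalProperties":false}. steps is a string of 1 to 10 rows, one to a line, with the numbers parted by spaces; each row has 7 numbers: dx, dy, dz in units of 25 mm, then a rotation vector rx, ry, rz in units of 0.1 rad, then the opening from 0.0 (shut) to 1.0 (fully open); each row is the pose to reach, as a shift and turn from the pose commanded when the call began, along the tool's axes at that moment; what a row does not reach only later rows make up. A row lasts 1/8 s, in which the tool goes at most 0.0625 m and 0.188 rad, less where a joint would pass 70% of its speed; a pose out of reach is approached as far as the arm can. The fingers move at their own pace and stop on an object; clamp_n is the grip in N (left out, the last holds). Time passes only in rows, so rows that do not move let the fingers close. The tool returns the time, the measured TCP pose, the force, the opening and the grip force at its end. only (a regular expression) keeps the lines of the reply that match it, lines (a string "A,B") keeps lines A to B, and quiet returns only ok. Input that does not fit is refused with a message, and nothing moves.
- ctrl.get_state(): the state, without advancing time (a new reading comes with each control period).
- ctrl.read_camera(name): name is "scene" or "top" or "wrist"; returns a dict with "pixels" (420x560x3 uint8, red, green, blue), "camera_matrix" (3x3 intrinsics, pixels), "xyz" and "orientation" of the camera in the world. Camera axes: x right, y down, z forward; pixel columns grow to the right and rows downward; lengths in m; the calibration is good to about 2 mm. The wrist camera is an equidistant fisheye: a pixel r from the principal point sees the ray r / f radians off the axis. A picture is of the moment at which its call begins. There is no depth.
- ctrl.sign_off(): hands the job in; it is judged then, once.
The state is a dict: "time": time; "qpos": joint angles; "dq": joint speeds; "joint_efforts": joint torques, N m; "eef_pos": TCP position; "tcp_rot": TCP orientation; "contact_force": force on the tool from outside, world axes, zero at the start; "wrist_torque": the same for the moment, N m; "opening": opening from 0.0 (shut) to 1.0 (fully open); "finger_force": force on a finger pad.
Only numpy, scipy, OpenCV 4.12 (cv2) and the standard library are available. Lean on these libraries where they do the work, as an engineer would, in place of code of your own. Each camera call takes 0.05 s, during which the arm holds its last target. There are 200 camera calls.

## Task

The bench shaker is still switched on: turn its selector knob back to off, then lift the paddle handle to free the latch and swing the lid up until it stands nearly upright. Stand every lidded glass sample jar from the worktop upright on the shaker's mat and let go of it, swing the lid shut until the latch has caught, and only then turn the selector clockwise to its third speed (the mark with three dots). Never have the lid up while the selector is on, and leave the two sample cups where they stand.

Things in the scene. Friction and masses are not known exactly. Their poses are not given: they have to be found in the camera images.
- shaker: bench shaker, fixed: a low white box. Origin on the worktop under the jar chamber; x axis from its front to its hinged back, y to its left, z up. Chamber x -68 to 83, y -168 to 168 outside, walls 10, rim at z 130, closed lid's top at z 150. On its right (y -168 to -285) a control pod, x -65 to 65, flat top at z 113, carries the selector
- mat (a point): centre of the flat rubber mat in the chamber, 24 above the worktop, where the jars stand; axes as the shaker's. Inside the walls 130 (x) by 315 (y): three jars fit in a row along y at -95, 0 and +95; about 20 in front of the middle (-x) a gripper clears the raised lid. The jars' tops stay 8 below the rim
- lid_hinge (a point): middle of the lid's hinge axis, at shaker x +88.5, y 0, z 134; the axis runs along the shaker's y. Behind it from world x 0.60 stand a drawer unit, 150 high, and right of that (world y below 0.185) from x 0.625 a fridge, 650 high: lean the tool's top towards the robot when holding the raised paddle
- shaker_lid (a joint): lid angle, rad: 0 shut, grows as the front edge rises, stop at 1.5. A flat panel 154 x 337 x 18 with a clear window; a stiff friction hinge holds it at any angle (3 to 4 N at the paddle bar raise it). While the pawl is caught it rises no more than 0.01. Pressed down with 8 to 12 N near the front of its top it snaps shut: the pawl rides over its keeper by itself
- shaker_paddle (a joint): paddle handle's angle relative to the lid, rad: 0 at rest (sprung back to it), 0.6 fully lifted. It turns about an axis along y at the middle of the lid's front edge, shaker x -80, z 138 when shut. Above 0.35 the hidden pawl is clear of its keeper and the lid can rise; the bar takes 3 N to start, 6 N fully lifted
- paddle_bar (a point): centre of the paddle's front bar: round, black, 13 thick, 60 long along y, 32 in front of the paddle's pivot (shaker x -112, z 138 when shut and at rest). Clear at both ends, above and below: pinch it across its ends (closing along y; it turns between the pads) or hook it from below. The latch cheeks behind it, 48 wide, begin 20 behind its centre
- shaker_knob (a joint): selector angle, rad, clockwise from above: 0 off (mark: a ring), then a click every 0.524: 0.524 one dot, 1.047 two dots, 1.571 three dots, 2.094 four dots; stops just beyond the ends. About 0.1 N m carries it past a click, and it settles in the nearest click when let go
- knob_top (a point): centre of the selector's top, on its upright axis at shaker x -5, y -232, z 148; its x axis runs along the grip bar to the white pointer line (60 degrees left of the shaker's x axis at off, along it at two dots). Grip bar 46 long, 14 wide, sides from 8 to 35 above the pod's top, over a disc 46 across; chamber wall and shut lid (37 above the pod) stand 63 left of the axis
- jar_0: lidded clear-glass sample jar, round, 63 dia x 98 high, 60 to 140 g, white screw lid on top; origin at the centre of its underside, z up through the lid. May be absent
- jar_1: lidded clear-glass sample jar, round, 63 dia x 98 high, 60 to 140 g, white screw lid on top; origin at the centre of its underside, z up through the lid. May be absent
- jar_2: lidded clear-glass sample jar, round, 63 dia x 98 high, 60 to 140 g, white screw lid on top; origin at the centre of its underside, z up through the lid. May be absent
- cup_0: bystander: tall tapered sample cup with a snap lid, 66 x 59 x 105 high; origin at the centre of its underside; to be left alone
- cup_1: bystander: tall tapered sample cup with a snap lid, 66 x 59 x 105 high; origin at the centre of its underside; to be left alone

How it is judged:
On the way, in this order (a step that is already met when the one before it is completed fails the run):
1. the selector is turned back to off while the lid is shut (value of joint shaker_knob below 0.15 rad and value of joint shaker_lid below 0.05 rad), for 0.2 s.
2. the latch is freed and the lid swung up nearly upright (over 1.15 rad, 66 degrees) (value of joint shaker_lid above 1.15 rad), for 0.3 s.
3. every jar stands upright on the mat, let go (z of jar_0 in the frame of mat between -0.01 and 0.01 m and x of jar_0 in the frame of mat between -0.065 and 0.065 m and y of jar_0 in the frame of mat between -0.16 and 0.16 m and angle between each of jar_0, jar_1, jar_2's own z axis and vertical below 0.1 rad and z of jar_1 in the frame of mat between -0.01 and 0.01 m and x of jar_1 in the frame of mat between -0.065 and 0.065 m and y of jar_1 in the frame of mat between -0.16 and 0.16 m and z of jar_2 in the frame of mat between -0.01 and 0.01 m and x of jar_2 in the frame of mat between -0.065 and 0.065 m and y of jar_2 in the frame of mat between -0.16 and 0.16 m and contact force between each of jar_0, jar_1, jar_2 and the fingers below 0.2 N and linear speed of each of jar_0, jar_1, jar_2 below 0.02 m/s), for 0.3 s.
4. the lid is shut and the latch has caught (value of joint shaker_lid below 0.03 rad and value of joint shaker_paddle below 0.1 rad and z of jar_0 in the frame of mat between -0.01 and 0.01 m and x of jar_0 in the frame of mat between -0.065 and 0.065 m and y of jar_0 in the frame of mat between -0.16 and 0.16 m and angle between each of jar_0, jar_1, jar_2's own z axis and vertical below 0.1 rad and z of jar_1 in the frame of mat between -0.01 and 0.01 m and x of jar_1 in the frame of mat between -0.065 and 0.065 m and y of jar_1 in the frame of mat between -0.16 and 0.16 m and z of jar_2 in the frame of mat between -0.01 and 0.01 m and x of jar_2 in the frame of mat between -0.065 and 0.065 m and y of jar_2 in the frame of mat between -0.16 and 0.16 m), for 0.3 s.
5. the selector is at three dots (value of joint shaker_knob between 1.42 and 1.72 rad), for 0.3 s.
At the end, for the whole second after the job is handed in: Every jar stands upright (within 0.1 rad) and still on the mat inside the shaker, the lid is shut and latched (lid below 0.03 rad, paddle back at rest below 0.1 rad), and the selector rests at three dots (1.571 +- 0.15 rad) (all of step 4 and all of step 5 and linear speed of each of jar_0, jar_1, jar_2 below 0.02 m/s); the robot touches nothing.
It fails at once if the lid is up while the selector is on (value of joint shaker_lid above 0.1 rad and value of joint shaker_knob above 0.3 rad).
It fails at once if a sample cup is shifted more than 40 mm or tipped (distance of cup_0 from where it was at the start of the episode above 0.04 m or angle between cup_0's own z axis and vertical above 0.4 rad).
It fails at once if a sample cup is shifted more than 40 mm or tipped (distance of cup_1 from where it was at the start of the episode above 0.04 m or angle between cup_1's own z axis and vertical above 0.4 rad).
Of jar_0, jar_1, jar_2 only 2 to 3 are there at a start; the rules pass over those that are not, and their reading is None.
At some moment in a run one of jar_0, jar_1, jar_2 may be knocked a few centimetres aside while the robot is not near it.
It also fails if it takes over 200 s, if anything falls off the work surface, if the arm or the gripper's body presses on something with over 40 N, if the wrist force passes 120 N, or if a joint passes its speed limit or range.

## Working session

There is one attempt and no reset: what is moved stays moved. The work goes in short steps, Python scripts to look and compute and a tool call to move; the robot and the scene stay as the last step left them, time stands still between calls to the robot, and variables do not carry over. Pictures are saved under pics/ and viewed, at most 14 in all, crops included, and the job is handed in when it is done.

```bash
ls; mkdir -p pics
```

Run:
```python
from plant import ctrl
import cv2
for n in ("scene","top"):
    r=ctrl.read_camera(n); cv2.imwrite(f"pics/{n}0.png",r["pixels"][:,:,::-1]); print(n,r["camera_matrix"],r["xyz"],r["orientation"])
print(ctrl.get_state())
```

```text
pics
plant.py
scene [[531.05059015   0.         286.01159795]
 [  0.         531.05059015 210.23271024]
 [  0.           0.           1.        ]] [-0.6459615  -0.20009657  1.13050177] [ 0.67986666 -0.60943251  0.27751539 -0.29892901]
top [[401.47592812   0.         277.726957  ]
 [  0.         401.47592812 212.27244833]
 [  0.           0.           1.        ]] [ 0.27420741 -0.12991847  1.53473401] [-0.69679052  0.71327828 -0.04634457  0.05974315]
{'time': 0.1, 'qpos': array([ 1.06900139e+00,  2.87106434e-01,  1.57803778e+00, -1.34985014e-05,
        1.27863786e+00, -1.49999572e-01]), 'dq': array([ 0.00059061, -0.00098332, -0.00288406,  0.00022502,  0.00096783,
        0.00063279]), 'joint_efforts': array([ 1.33530026e-03, -4.07291973e+01, -2.93700564e+01, -9.29920111e-05,
        3.34487857e-03,  1.30262836e-05]), 'eef_pos': array([0.23227415, 0.63313166, 0.23006206]), 'tcp_rot': array([ 1.74990014e-01,  9.84569600e-01, -1.03915529e-03, -3.44359504e-04]), 'contact_force': array([-0.12527589, -0.21786293, -0.19813788]), 'wrist_torque': array([ 0.026626  , -0.00855305,  0.0179865 ]), 'finger_force': 0.0, 'opening': 1.0009274532238432}
```
View pics/scene0.png

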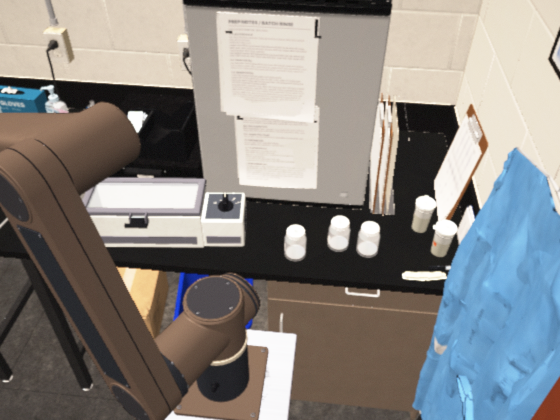

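View pics/top0.png

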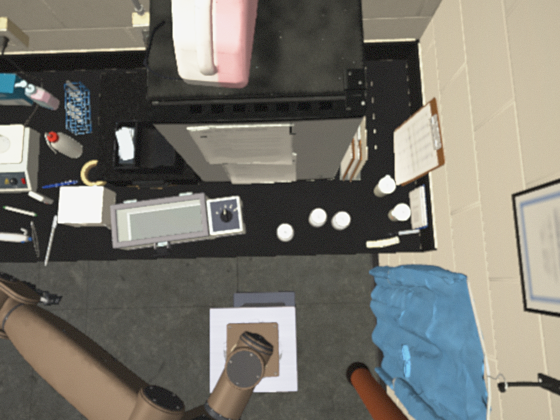

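The scene view shows the shaker at left (90–245, 180–245), its knob at (225,202) and the paddle at (138,220). Three jars stand at (295,243), (339,233) and (368,239), with the cups at (423,214) and (444,238). In the top view the jar lids are at (285,232), (317,217) and (341,220), and the knob is at (225,214).

Create h.py:
```python
from plant import ctrl
import numpy as np, cv2
from scipy.spatial.transform import Rotation as R
def ray(r,u,v):
    d=np.linalg.inv(r["camera_matrix"])@[u,v,1.]
    return np.array(r["xyz"]),R.from_quat(r["orientation"]).apply(d)
def plane(r,u,v,z):
    o,d=ray(r,u,v); return o+d*(z-o[2])/d[2]
def tri(r1,p1,r2,p2):
    o1,d1=ray(r1,*p1);o2,d2=ray(r2,*p2)
    s=np.linalg.lstsq(np.c_[d1,-d2],o2-o1,rcond=None)[0]
    a,b=o1+s[0]*d1,o2+s[1]*d2; return (a+b)/2,np.linalg.norm(a-b)
def proj(r,p):
    c=R.from_quat(r["orientation"]).inv().apply(np.array(p)-r["xyz"]); q=r["camera_matrix"]@c; return q[:2]/q[2]
def delta(p,q=None,pr=1):
    """tool-axes shift/turn from measured pose to world pos p, quat q"""
    s=ctrl.get_state(); T=R.from_quat(s["tcp_rot"])
    d=T.inv().apply(np.array(p)-s["eef_pos"]); w=np.zeros(3) if q is None else (T.inv()*q).as_rotvec()
    if pr: print("d",d.round(4),"w",w.round(3)," now",s["eef_pos"].round(4),"q",s["qpos"].round(2))
    return d,w
def down(yaw):  # tool pointing down, closing axis (tool y) at yaw in world
    y=np.array([np.cos(yaw),np.sin(yaw),0]); z=np.array([0,0,-1.]); return R.from_matrix(np.c_[np.cross(y,z),y,z])
def shot(n,f=None,crop=None,k=1):
    r=ctrl.read_camera(n); im=r["pixels"][:,:,::-1].copy()
    if f:
        c=im if crop is None else im[crop[1]:crop[3],crop[0]:crop[2]]
        cv2.imwrite("pics/"+f,cv2.resize(c,None,fx=k,fy=k,interpolation=cv2.INTER_CUBIC))
    return r,im
```

Run:
```python
from h import *
t,a=shot("top"); s,b=shot("scene")
A=cv2.resize(a[180:260,100:300],None,fx=4,fy=4,interpolation=cv2.INTER_CUBIC)
B=cv2.resize(b[170:270,80:280],None,fx=4,fy=4,interpolation=cv2.INTER_CUBIC)[:280]
B=cv2.resize(b[175:245,80:280],None,fx=4,fy=4,interpolation=cv2.INTER_CUBIC)
cv2.imwrite("pics/zoom.png",np.vstack([A[:320],B]))
for u,v in((285,232),(317,217),(341,220),(386,185),(399,212)): print(plane(t,u,v,.098).round(3))
g=cv2.cvtColor(a,cv2.COLOR_BGR2HSV)
m=((g[...,1]<40)&(g[...,2]>170)).astype(np.uint8); m[:, :250]=0; m[:195]=0; m[250:]=0
n,l,st,c=cv2.connectedComponentsWithStats(m)
for i in range(1,n):
    if st[i,4]>40: print(st[i],c[i].round(1),plane(t,*c[i],.098).round(3))
```

```text
[ 0.42  -0.13   0.098]
[ 0.471 -0.246  0.098]
[ 0.458 -0.332  0.098]
[ 0.582 -0.501  0.098]
[ 0.482 -0.541  0.098]
[391 195  36  34 726] [412.2 210.9] [ 0.485 -0.589  0.098]
[431 195   7  53 118] [434.  222.3] [ 0.442 -0.663  0.098]
[ 516  195   44   55 2094] [539.  222.9] [ 0.43  -1.033  0.098]
[309 208  17  18 228] [317.4 216.9] [ 0.472 -0.248  0.098]
[332 212  18  17 236] [340.8 219.9] [ 0.458 -0.331  0.098]
[277 224  16  17 217] [284.6 231.8] [ 0.42  -0.128  0.098]
[399 230  20   4  48] [408.7 231.6] [ 0.411 -0.571  0.098]
[366 237  33  10 162] [382.9 242.2] [ 0.375 -0.477  0.098]
```

View pics/zoom.png

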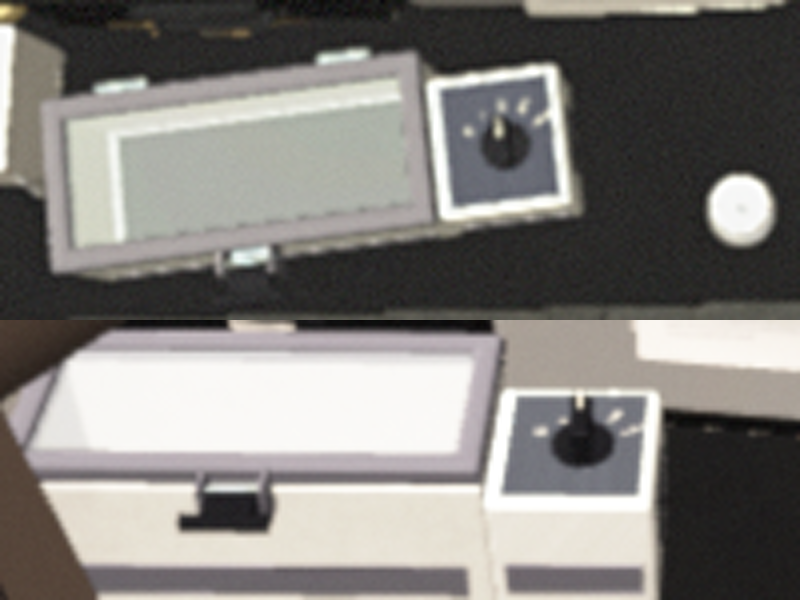

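Create sh.py:
```python
from h import *
from scipy.optimize import least_squares
def fit(r=None):
    r=r or ctrl.read_camera("top")
    z=lambda u,v:(100+u/4,180+v/4)
    L=[z(42,103),z(415,52),z(432,222),z(52,270)]; P=[z(427,80),z(560,63),z(578,208),z(440,220)]
    W=np.array([plane(r,*p,.150)[:2] for p in L]+[plane(r,*p,.113)[:2] for p in P])
    def mod(q):
        x,y,th,c=q; B=np.array([[c+.077,.1685],[c+.077,-.1685],[c-.077,-.1685],[c-.077,.1685],[.065,-.168],[.065,-.285],[-.065,-.285],[-.065,-.168]])
        C,S=np.cos(th),np.sin(th); return B@np.array([[C,S],[-S,C]])+[x,y]
    f=least_squares(lambda q:(mod(q)-W).ravel(),[.5,.35,.1,0],loss="soft_l1",f_scale=.003)
    return f.x,(mod(f.x)-W)
```

Run:
```python
from sh import *
q,e=fit(); print(q.round(4)); print((e*1000).round(1))
t=ctrl.read_camera("top")
# knob pointer zoom px tip (498,122), centre (505,145)
for z,p in ((.148,(498,122)),(.148,(505,143))): print(plane(t,100+p[0]/4,180+p[1]/4,z))
C,S=np.cos(q[2]),np.sin(q[2])
w=lambda x,y:q[:2]+[C*x-S*y,S*x+C*y]
print("knob",w(-.005,-.232),"bar",w(-.112,0),"mat",[w(-.02,y) for y in(.095,0,-.095)])
print(proj(t,[*w(-.005,-.232),.148]),proj(t,[*w(-.112,0),.138]))
```

```text
[0.459  0.3094 0.1034 0.0074]
[[ 3.5  2.1]
 [ 1.  -3.1]
 [-1.4 -3.3]
 [-2.3  1. ]
 [ 0.1 -1.1]
 [-0.3  2.9]
 [ 2.2  4.6]
 [-2.1 -2.3]]
[0.49530016 0.08059402 0.148     ]
[0.47655178 0.07449129 0.148     ]
knob [0.47797055 0.07809721] bar [0.34758971 0.29781029] mat [array([0.42928986, 0.40180108]), array([0.43909806, 0.30730875]), array([0.44890626, 0.21281643])]
[225.22126188 215.37399579] [162.85714258 254.35325999]
```

Run:
```python
from h import *
delta([.455,.078,.29],down(1.65))
```

```text
d [-0.4003 -0.4448 -0.0588] w [-0.001 -0.    -0.431]  now [0.2325 0.6335 0.2309] q [ 1.07  0.29  1.58  0.    1.28 -0.15]
```

The manual's scale: shifts go in units of 25 mm and turns go in units of 0.1 rad. Converting my numbers, -0.445 m is -17.8, -0.4 m is -16, -0.43 rad is -4.3.

>>> {"name": "inch_along", "arguments": {
  "steps": "-0.8 -0.8 -1.6 0 0 0 1\n-3.2 -3.6 -2.36 0 0 -1 1\n-16 -17.8 -2.36 0 0 -4.3 0.5\n-16 -17.8 -2.36 0 0 -4.3 0.5\n-16 -17.8 -2.36 0 0 -4.3 0.5\n-16 -17.8 -2.36 0 0 -4.3 0.5\n-16 -17.8 -2.36 0 0 -4.3 0.5\n-16 -17.8 -2.36 0 0 -4.3 0.5\n-16 -17.8 -2.36 0 0 -4.3 0.5\n-16 -17.8 -2.36 0 0 -4.3 0.5",
  "clamp_n": 60
}}

```text
time: 1.55
eef_pos: [0.4513, 0.0855, 0.2906]
tcp_rot: [-0.039, 0.999, 0.0, 0.001]
contact_force: [1.1, 0.4, 0.8]
opening: 0.496
finger_force: 0.0
```

>>> {"name": "inch_along", "arguments": {
  "steps": "0 0 0 0 0 0 0.5\n0 0 0 0 0 0 0.5"
}}

```text
time: 1.8
eef_pos: [0.4508, 0.0875, 0.2901]
tcp_rot: [-0.039, 0.999, 0.0, -0.0]
contact_force: [0.7, 0.3, -0.6]
opening: 0.497
finger_force: 0.0
```

Run:
```python
from h import *
r,im=shot("wrist","w1.png"); print(r["camera_matrix"],r["xyz"],r["orientation"])
delta([.478,.078,.29],down(1.65))
```

```text
[[325.1922621    0.         276.55263534]
 [  0.         325.1922621  205.31343771]
 [  0.           0.           1.        ]] [0.37136314 0.08049089 0.4314879 ] [0.671028   0.72482916 0.11470541 0.10576758]
d [-0.0265 -0.0123  0.0001] w [ 0. -0. -0.]  now [0.4506 0.0882 0.2901] q [-0.03 -0.25  2.01  0.    1.38 -1.68]
```

View pics/w1.png

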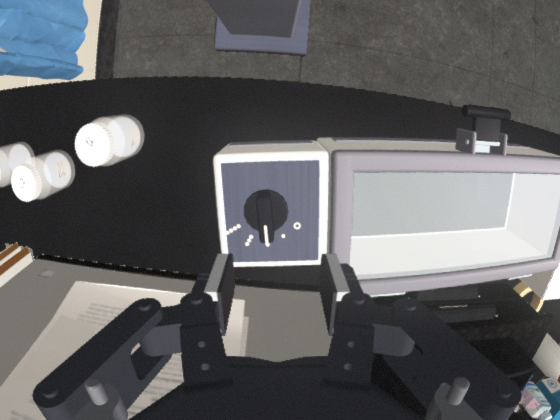

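The wrist view puts the knob at (265,210), with its pointer at (266,240) covering the two-dot mark. The ring is at (297,226), one dot at (283,236), three dots at (249,239). So the selector is at two dots. The paddle bar is at (487,112).

Add to h.py:
```python
def wplane(r,u,v,z):
    K=r["camera_matrix"]; x,y=(u-K[0,2]),(v-K[1,2]); n=np.hypot(x,y); a=n/K[0,0]
    d=R.from_quat(r["orientation"]).apply([np.sin(a)*x/n,np.sin(a)*y/n,np.cos(a)]); o=np.array(r["xyz"]); return o+d*(z-o[2])/d[2]
```

Run:
```python
from h import *
r,im=shot("wrist")
for n,p,z in (("disc",(265.5,209.5),.121),("podcorners",(218,157),.113),("",(328,149),.113),("",(327,266),.113),("",(221,269),.113),("bar",(487,112),.138),("lidRF",(334,152),.15),("bar L",(510,113),.138),("bar R",(464,109),.138)): print(n,wplane(r,*p,z).round(4))
delta([.478,.078,.29],down(1.65-1.55))
```

```text
disc [0.4768 0.0784 0.121 ]
podcorners [0.4281 0.027  0.113 ]
 [0.4115 0.1356 0.113 ]
 [0.5408 0.1513 0.113 ]
 [0.5541 0.0329 0.113 ]
bar [0.3481 0.2971 0.138 ]
lidRF [0.4089 0.1349 0.15  ]
bar L [0.3426 0.3301 0.138 ]
bar R [0.3507 0.267  0.138 ]
d [-0.0265 -0.0128  0.0002] w [ 0.    -0.     1.551]  now [0.4505 0.0886 0.2902] q [-0.03 -0.25  2.01  0.    1.38 -1.68]
```

>>> {"name": "inch_along", "arguments": {
  "steps": "0 0 0 0 0 1.8 0.5\n0 0 0 0 0 3.6 0.5\n0 0 0 0 0 5.4 0.5\n0 0 0 0 0 7.2 0.5\n0 0 0 0 0 9 0.5\n0 0 0 0 0 10.8 0.5\n0 0 0 0 0 12.6 0.5\n0 0 0 0 0 14.4 0.5\n0 0 0 0 0 15.6 0.5\n0 0 0 0 0 15.6 0.5"
}}

```text
time: 3.15
eef_pos: [0.4505, 0.089, 0.2902]
tcp_rot: [0.673, 0.739, 0.0, -0.0]
contact_force: [-0.6, -0.4, 0.5]
opening: 0.496
finger_force: 0.0
```

>>> {"name": "inch_along", "arguments": {
  "steps": "0 0 0 0 0 1.8 0.5\n0 0 0 0 0 3.6 0.5\n0 0 0 0 0 5.4 0.5\n0 0 0 0 0 7.2 0.5\n0 0 0 0 0 9 0.5\n0 0 0 0 0 10.8 0.5\n0 0 0 0 0 12.6 0.5\n0 0 0 0 0 14.4 0.5\n0 0 0 0 0 15.6 0.5\n0 0 0 0 0 15.6 0.5"
}}

```text
time: 4.4
eef_pos: [0.4507, 0.0882, 0.2902]
tcp_rot: [0.999, 0.052, -0.0, -0.0]
contact_force: [-0.4, 0.3, -1.0]
opening: 0.497
finger_force: 0.0
```

Run:
```python
from h import *
delta([.4775,.078,.124],down(-1.468))
```

```text
d [0.0256 0.013  0.1662] w [-0.     0.     0.002]  now [0.4507 0.0882 0.2902] q [-0.03 -0.25  2.01  0.    1.38  1.44]
```

In the tool's units: 0.166 m is 6.64, 0.155 m is 6.2.

>>> {"name": "inch_along", "arguments": {
  "steps": "1.024 0.52 1.6 0 0 0 0.5\n1.024 0.52 3.6 0 0 0 0.5\n1.024 0.52 5.2 0 0 0 0.5\n1.024 0.52 6.2 0 0 0 0.5\n1.024 0.52 6.64 0 0 0 0.5\n1.024 0.52 6.64 0 0 0 0.5"
}}

```text
time: 5.15
eef_pos: [0.4776, 0.0773, 0.124]
tcp_rot: [0.999, 0.051, -0.0, -0.0]
contact_force: [-0.2, 0.4, 0.9]
opening: 0.5
finger_force: 0.0
```

>>> {"name": "inch_along", "arguments": {
  "steps": "0 0 0 0 0 0 0\n0 0 0 0 0 0 0\n0 0 0 0 0 0 0\n0 0 0 0 0 0 0",
  "clamp_n": 50
}}

```text
time: 5.65
eef_pos: [0.479, 0.0782, 0.126]
tcp_rot: [0.999, 0.05, 0.002, -0.001]
contact_force: [-0.1, 5.7, 3.6]
opening: 0.154
finger_force: 52.3
```

>>> {"name": "inch_along", "arguments": {
  "steps": "0 0 0 0 0 -1.5 0\n0 0 0 0 0 -3 0\n0 0 0 0 0 -4.5 0\n0 0 0 0 0 -6 0\n0 0 0 0 0 -7.5 0\n0 0 0 0 0 -9 0\n0 0 0 0 0 -10 0\n0 0 0 0 0 -10.7 0\n0 0 0 0 0 -10.7 0"
}}

```text
time: 6.78
eef_pos: [0.4799, 0.0771, 0.1261]
tcp_rot: [0.834, 0.552, 0.003, 0.002]
contact_force: [4.2, 1.3, 2.4]
opening: 0.151
finger_force: 52.2
```

>>> {"name": "inch_along", "arguments": {
  "steps": "0 0 0 0 0 0 0.5\n0 0 0 0 0 0 0.5\n0 0 0 0 0 0 0.5\n0 0 -2 0 0 0 0.5\n0 0 -4 0 0 0 0.5\n0 0 -6.4 0 0 0 0.5\n0 0 -6.4 0 0 0 0.5"
}}

```text
time: 7.65
eef_pos: [0.4804, 0.0769, 0.2906]
tcp_rot: [0.834, 0.552, 0.005, 0.004]
contact_force: [0.1, -0.6, -0.2]
opening: 0.497
finger_force: 0.0
```

Run:
```python
from h import *
r,im=shot("wrist","w2.png")
delta([.478,.078,.28],down(-.42))
```

```text
d [ 0.0006 -0.0012  0.007 ] w [ 0.005 -0.002  0.019]  now [0.4788 0.077  0.287 ] q [-0.05 -0.19  1.97 -0.    1.36  0.35]
```

View pics/w2.png

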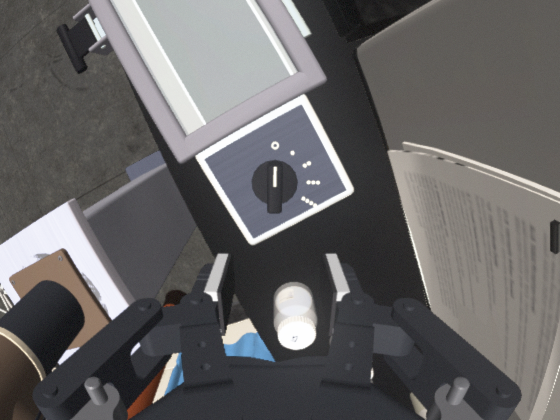

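The pointer is now at the ring (275,146), so the selector is off. Next is the paddle, keeping the camera on the robot's side (closing yaw 1.674).

Run:
```python
from h import *
delta([.348,.297,.26],down(1.674))
```

```text
d [ 0.1514 -0.2065  0.0262] w [ 0.005  0.004 -2.075]  now [0.4788 0.077  0.287 ] q [-0.05 -0.19  1.97 -0.    1.36  0.35]
```

>>> {"name": "inch_along", "arguments": {
  "steps": "0.6 -0.8 0 0 0 -1.8 1\n1.2 -1.6 0 0 0 -3.6 1\n1.8 -2.4 0 0 0 -5.4 1\n2.4 -3.2 0 0 0 -7.2 1\n3 -4 0 0 0 -9 1\n3.6 -4.8 0 0 0 -10.8 1\n4.2 -5.6 0 0 0 -12.6 1\n4.8 -6.4 0 0 0 -14.4 1\n5.4 -7.2 0 0 0 -16.2 1\n6.04 -8.24 0.4 0 0 -17.5 1"
}}

```text
time: 8.95
eef_pos: [0.3462, 0.2968, 0.2725]
tcp_rot: [0.109, 0.994, -0.001, -0.001]
contact_force: [0.4, -0.3, 0.3]
opening: 0.999
finger_force: 0.0
```

Run:
```python
from h import *
delta([.348,.297,.26],down(1.674))
```

```text
d [-0.0018  0.0006  0.0125] w [-0.001 -0.002 -0.321]  now [0.3462 0.2968 0.2725] q [ 0.49 -0.25  2.04 -0.    1.35 -0.87]
```

>>> {"name": "inch_along", "arguments": {
  "steps": "0 0 0.8 0 0 -1.6 1\n-0.08 0.04 2 0 0 -3.21 1\n-0.08 0.04 2.8 0 0 -3.21 1\n-0.08 0.04 2.8 0 0 -3.21 1"
}}

```text
time: 9.45
eef_pos: [0.347, 0.2958, 0.2003]
tcp_rot: [-0.05, 0.999, -0.002, -0.004]
contact_force: [-0.1, 0.1, 0.4]
opening: 1.001
finger_force: 0.0
```

Run:
```python
from h import *
r,im=shot("wrist","w3.png"); s,_=shot("scene")
delta([.348,.297,.113],down(1.674))
```

```text
d [0.0006 0.0003 0.0906] w [-0.001 -0.002 -0.004]  now [0.3488 0.2968 0.2036] q [ 0.48 -0.18  2.12 -0.    1.21 -1.19]
```

View pics/w3.png

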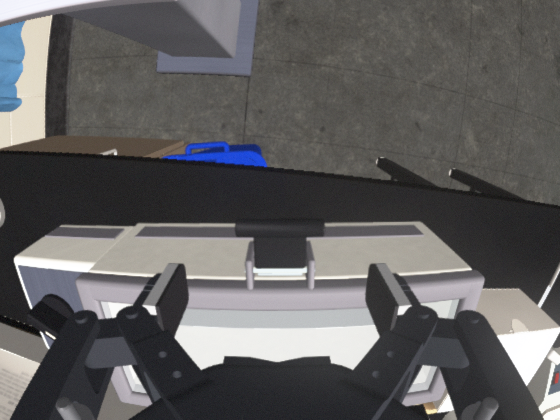

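The bar spans (237–324, 228), centred between the fingers.

Run:
```python
from h import *
r,im=shot("wrist")
for p in ((237,228),(280,228),(324,228)): print(wplane(r,*p,.141).round(4))
delta([.348,.297,.113],down(1.674))
```

```text
[0.354  0.2695 0.141 ]
[0.351  0.2985 0.141 ]
[0.3481 0.3283 0.141 ]
d [0.0013 0.0001 0.0914] w [-0.     0.    -0.004]  now [0.3493 0.2971 0.2044] q [ 0.48 -0.18  2.12 -0.    1.21 -1.19]
```

>>> {"name": "inch_along", "arguments": {
  "steps": "0 0 1.2 0 0 0 1\n0.024 0.012 2.4 0 0 0 1\n0.024 0.012 3.4 0 0 0 1\n0.024 0.012 3.6 0 0 0 1\n0.024 0.012 3.6 0 0 0 1"
}}

```text
time: 10.22
eef_pos: [0.3492, 0.2976, 0.1152]
tcp_rot: [-0.05, 0.999, 0.0, 0.001]
contact_force: [0.3, -0.6, 0.1]
opening: 0.999
finger_force: 0.0
```

Run:
```python
from h import *
r,im=shot("wrist","w4.png",(130,150,430,330),2)
delta([.348,.297,.113],down(1.674))
```

```text
d [ 0.0016 -0.0006  0.0026] w [ 0.001  0.002 -0.004]  now [0.3495 0.2978 0.1156] q [ 0.48 -0.07  2.19  0.    1.02 -1.19]
```

View pics/w4.png

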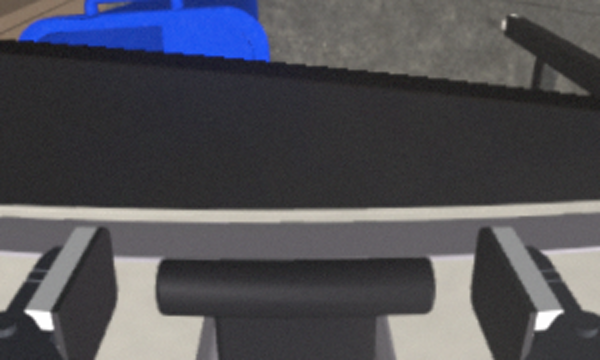

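The bar lies between the pads, mid-pad. I'll close on it.

>>> {"name": "inch_along", "arguments": {
  "steps": "0 0 0 0 0 0 0\n0 0 0 0 0 0 0\n0 0 0 0 0 0 0\n0 0 0 0 0 0 0\n0 0 0 0 0 0 0",
  "clamp_n": 60
}}

```text
time: 10.9
eef_pos: [0.3493, 0.2979, 0.1158]
tcp_rot: [-0.049, 0.999, 0.001, 0.001]
contact_force: [-2.0, -0.7, 5.3]
opening: 0.682
finger_force: 63.4
```

Create path.py:
```python
from h import *
import sys
# bar pos in shaker xz for lid t, paddle p
def bar(t,p):
    f=lambda x,z,a:np.array([x*np.cos(a)+z*np.sin(a),-x*np.sin(a)+z*np.cos(a)])
    return np.array([.0885,.134])+f(-.1685,.004,t)+f(-.032,0,t+p)
def rows(seq,off):  # seq of (t,p,tilt); off = along-tool bar offset from TCP, returns tool-axis rows vs current pose
    s=ctrl.get_state(); T=R.from_quat(s["tcp_rot"]); o=np.array([.459,.3094]); C,S=np.cos(.1034),np.sin(.1034)
    for t,p,a in seq:
        x,z=bar(t,p); P=np.array([o[0]+C*x,o[1]+S*x,z])
        q=R.from_rotvec(-a*np.array([-S,C,0]))*down(1.674)
        tcp=P+q.apply([0,0,off])
        d=T.inv().apply(tcp-s["eef_pos"]); w=(T.inv()*q).as_rotvec()
        print(t,p,a,tcp.round(3),"|",d.round(4),w.round(3), q.apply([0,0,1]).round(2))
```

Run:
```python
from path import *
s=ctrl.get_state(); print(s["eef_pos"],s["qpos"].round(3))
rows([(0,0,0),(0,.15,0),(0,.3,0),(0,.45,0),(.08,.45,.0),(.16,.45,.0),(.24,.45,.05),(.32,.45,.1),(.4,.45,.15)],.138-s["eef_pos"][2])
```

```text
[0.34925007 0.29787148 0.11580445] [ 4.840e-01 -6.700e-02  2.189e+00  1.000e-03  1.018e+00 -1.186e+00]
0 0 0 [0.348 0.298 0.116] | [ 0.0016  0.0001 -0.    ] [ 0.001  0.002 -0.004] [ 0.  0. -1.]
0 0.15 0 [0.348 0.298 0.121] | [ 0.0013  0.0001 -0.0048] [ 0.001  0.002 -0.004] [ 0.  0. -1.]
0 0.3 0 [0.349 0.298 0.125] | [ 0.0002  0.0001 -0.0095] [ 0.001  0.002 -0.004] [ 0.  0. -1.]
0 0.45 0 [0.351 0.298 0.13 ] | [-0.0016  0.0002 -0.0139] [ 0.001  0.002 -0.004] [ 0.  0. -1.]
0.08 0.45 0.0 [0.353 0.298 0.145] | [-0.0037  0.0002 -0.0296] [ 0.001  0.002 -0.004] [ 0.  0. -1.]
0.16 0.45 0.0 [0.356 0.299 0.161] | [-0.007   0.0002 -0.0451] [ 0.001  0.002 -0.004] [ 0.  0. -1.]
0.24 0.45 0.05 [0.362 0.299 0.176] | [-0.0127  0.0003 -0.0603] [ 0.001 -0.048 -0.004] [ 0.05  0.01 -1.  ]
0.32 0.45 0.1 [0.369 0.3   0.191] | [-0.0195  0.0003 -0.0752] [ 0.001 -0.098 -0.004] [ 0.1   0.01 -1.  ]
0.4 0.45 0.15 [0.376 0.301 0.205] | [-0.0276  0.0004 -0.0895] [ 0.001 -0.148 -0.004] [ 0.15  0.02 -0.99]
```

In the tool's units: -0.09 m is -3.6, -0.075 m is -3, -0.15 rad is -1.5.

>>> {"name": "inch_along", "arguments": {
  "steps": "0 0 -0.2 0 0 0 0\n-0.04 0 -0.38 0 0 0 0\n-0.12 0 -0.6 0 0 0 0\n-0.12 0 -0.6 0 0 0 0\n-0.2 0 -1.2 0 0 0 0\n-0.32 0 -1.8 0 0 0 0\n-0.56 0 -2.4 0 -0.5 0 0\n-0.84 0 -3 0 -1 0 0\n-1.16 0 -3.6 0 -1.5 0 0\n-1.16 0 -3.6 0 -1.5 0 0"
}}

```text
time: 12.15
eef_pos: [0.3734, 0.3003, 0.2032]
tcp_rot: [-0.049, 0.996, 0.004, 0.07]
contact_force: [-9.6, 2.1, 3.4]
opening: 0.677
finger_force: 70.5
```

Run:
```python
from path import *
shot("scene","s2.png",(60,120,300,270),3)
rows([(.4,.45,.15),(.5,.45,.2),(.6,.45,.25),(.7,.45,.3),(.8,.45,.35),(.9,.45,.4),(1.0,.45,.4),(1.1,.4,.4),(1.2,.4,.4),(1.3,.4,.4),(1.4,.4,.4)],.0222)
```

```text
0.4 0.45 0.15 [0.376 0.301 0.205] | [-0.0035  0.0003 -0.0019] [-0.    -0.011 -0.004] [ 0.15  0.02 -0.99]
0.5 0.45 0.2 [0.388 0.302 0.223] | [-0.0171  0.0003 -0.0173] [-0.    -0.061 -0.004] [ 0.2   0.02 -0.98]
0.6 0.45 0.25 [0.401 0.303 0.239] | [-0.0321  0.0004 -0.0315] [-0.    -0.111 -0.004] [ 0.25  0.03 -0.97]
0.7 0.45 0.3 [0.415 0.305 0.254] | [-0.0485  0.0004 -0.0443] [-0.    -0.161 -0.004] [ 0.29  0.03 -0.96]
0.8 0.45 0.35 [0.431 0.306 0.267] | [-0.066   0.0005 -0.0555] [-0.001 -0.211 -0.004] [ 0.34  0.04 -0.94]
0.9 0.45 0.4 [0.448 0.308 0.279] | [-0.0845  0.0006 -0.0651] [-0.001 -0.261 -0.004] [ 0.39  0.04 -0.92]
1.0 0.45 0.4 [0.465 0.31  0.289] | [-0.1028  0.0007 -0.0727] [-0.001 -0.261 -0.004] [ 0.39  0.04 -0.92]
1.1 0.4 0.4 [0.481 0.312 0.297] | [-0.1202  0.0008 -0.0785] [-0.001 -0.261 -0.004] [ 0.39  0.04 -0.92]
1.2 0.4 0.4 [0.5   0.314 0.304] | [-0.1397  0.0008 -0.0824] [-0.001 -0.261 -0.004] [ 0.39  0.04 -0.92]
1.3 0.4 0.4 [0.519 0.316 0.309] | [-0.1595  0.0009 -0.0844] [-0.001 -0.261 -0.004] [ 0.39  0.04 -0.92]
1.4 0.4 0.4 [0.538 0.318 0.311] | [-0.1793  0.001  -0.0844] [-0.001 -0.261 -0.004] [ 0.39  0.04 -0.92]
```

View pics/s2.png

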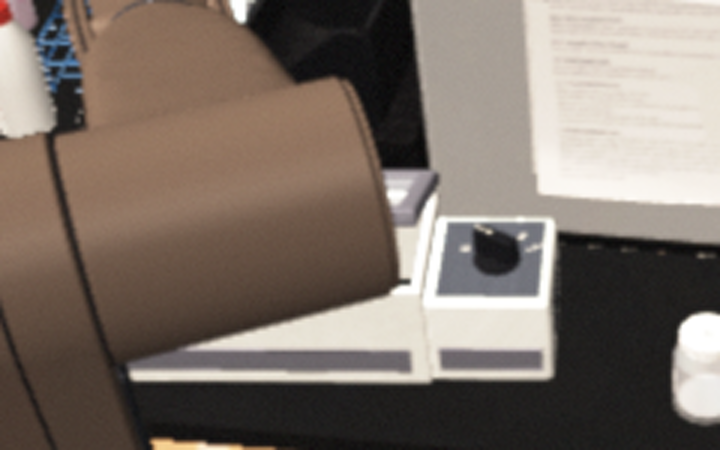

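The lid edge at (410,200) has risen and the knob is at off. I'll carry on along the arc, with slightly less push towards the hinge.

>>> {"name": "inch_along", "arguments": {
  "steps": "-0.4 0 -0.68 0 -0.5 0 0\n-1.04 0 -1.28 0 -1 0 0\n-1.68 0 -1.8 0 -1.5 0 0\n-2.4 0 -2.28 0 -2 0 0\n-3.12 0 -2.64 0 -2.5 0 0\n-3.88 0 -2.96 0 -2.5 0 0\n-3.88 0 -2.96 0 -2.5 0 0"
}}

```text
time: 13.08
eef_pos: [0.4616, 0.3095, 0.2921]
tcp_rot: [-0.048, 0.979, 0.011, 0.198]
contact_force: [-2.0, 4.7, 1.0]
opening: 0.677
finger_force: 68.8
```

Run:
```python
from path import *
print(ctrl.get_state()["qpos"].round(2))
rows([(1.0,.45,.4),(1.1,.4,.4),(1.2,.4,.4),(1.3,.4,.4),(1.35,.4,.4),(1.4,.4,.4)],.0222)
```

```text
[ 0.47 -0.21  2.01 -0.17  0.97 -1.13]
1.0 0.45 0.4 [0.465 0.31  0.289] | [-0.0017  0.0002  0.0038] [ 0.001 -0.001 -0.005] [ 0.39  0.04 -0.92]
1.1 0.4 0.4 [0.481 0.312 0.297] | [-0.02    0.0003  0.0026] [ 0.001 -0.001 -0.005] [ 0.39  0.04 -0.92]
1.2 0.4 0.4 [0.5   0.314 0.304] | [-0.0398  0.0004  0.0039] [ 0.001 -0.001 -0.005] [ 0.39  0.04 -0.92]
1.3 0.4 0.4 [0.519 0.316 0.309] | [-0.0594  0.0005  0.007 ] [ 0.001 -0.001 -0.005] [ 0.39  0.04 -0.92]
1.35 0.4 0.4 [0.528 0.317 0.31 ] | [-0.069   0.0005  0.0094] [ 0.001 -0.001 -0.005] [ 0.39  0.04 -0.92]
1.4 0.4 0.4 [0.538 0.318 0.311] | [-0.0786  0.0006  0.0122] [ 0.001 -0.001 -0.005] [ 0.39  0.04 -0.92]
```

In the tool's units: 0.002 m is 0.08, -0.079 m is -3.16.

>>> {"name": "inch_along", "arguments": {
  "steps": "-0.8 0 0.04 0 0 0 0\n-1.6 0 0.08 0 0 0 0\n-2.4 0 0.2 0 0 0 0\n-2.8 0 0.28 0 0 0 0\n-3.16 0 0.4 0 0 0 0\n-3.16 0 0.4 0 0 0 0"
}}

```text
time: 13.82
eef_pos: [0.5385, 0.3178, 0.3154]
tcp_rot: [-0.049, 0.979, 0.012, 0.2]
contact_force: [0.0, 5.3, 3.2]
opening: 0.677
finger_force: 65.9
```

Run:
```python
from path import *
rows([(1.4,.4,.4)],.0222); shot("top","t2.png",(100,150,260,270),4)
```

```text
1.4 0.4 0.4 [0.538 0.318 0.311] | [ 0.0017 -0.0001  0.0036] [ 0.002  0.003 -0.005] [ 0.39  0.04 -0.92]
```

View pics/t2.png

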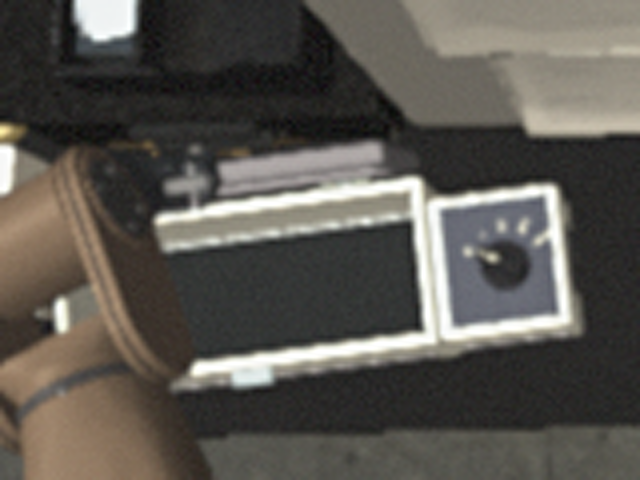

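The lid stands upright, edge-on at (290,165), and the knob is at off. I'll release the bar and retreat along the tool axis, then untilt.

>>> {"name": "inch_along", "arguments": {
  "steps": "0 0 0 0 0 0 1\n0 0 0 0 0 0 1\n0 0 0 0 0 0 1\n0 0 -1.2 0 0 0 1\n0 0 -2.8 0 0 0 1\n0 0 -4 0 0 0 1\n2 0 -4 0 0 0 1\n4 0 -4 0 1.5 0 1\n5.2 0 -3.2 0 3 0 1\n5.2 0 -3.2 0 4 0 1"
}}

```text
time: 15.12
eef_pos: [0.386, 0.3005, 0.3341]
tcp_rot: [-0.05, 0.999, -0.001, -0.004]
contact_force: [0.4, -0.1, 0.5]
opening: 1.003
finger_force: 0.0
```

Run:
```python
from h import *
t,a=shot("top")
g=cv2.cvtColor(a,cv2.COLOR_BGR2HSV)
m=((g[...,1]<40)&(g[...,2]>170)).astype(np.uint8); m[:, :250]=0; m[:195]=0; m[250:]=0; m[:,375:]=0
n,l,st,c=cv2.connectedComponentsWithStats(m)
for i in range(1,n):
    if st[i,4]>100:
        u=st[i,0]+(st[i,2]-1)/2,st[i,1]+(st[i,3]-1)/2
        print(st[i],c[i].round(1),plane(t,*c[i],.098).round(3),plane(t,*u,.098).round(3))
q=down(1.3); delta([.42,-.128,.28],q); print(ctrl.get_state()["eef_pos"])
```

```text
[309 208  17  18 228] [317.4 216.9] [ 0.471 -0.248  0.098] [ 0.473 -0.246  0.098]
[332 212  18  17 237] [340.7 220. ] [ 0.458 -0.331  0.098] [ 0.458 -0.33   0.098]
[277 224  16  17 217] [284.6 231.8] [ 0.42  -0.128  0.098] [ 0.42  -0.128  0.098]
d [ 0.0103 -0.4296  0.0556] w [-0.003 -0.006  0.369]  now [0.3884 0.3006 0.335 ] q [ 0.45 -0.19  1.88  0.    1.45 -1.22]
[0.38837388 0.30059652 0.33496838]
```

The manual's scale: shifts go in units of 25 mm and turns go in units of 0.1 rad. Converting my numbers, -0.4 m is -16, 0.1 m is 4.

>>> {"name": "inch_along", "arguments": {
  "steps": "-0.8 -2 0 0 0 0 1\n-1.4 -4.4 0 0 0 0 1\n-1.6 -6.8 0.8 0 0 0 1\n-1.6 -9.2 1.2 0 0 0 1\n-1.2 -11.6 1.6 0 0 0 1\n-0.4 -14 2 0 0 0 1\n0 -16 2.4 0 0 0 1\n0.4 -17.2 4 0 0 0 1\n0.4 -17.2 4 0 0 0 1"
}}

```text
time: 16.3
eef_pos: [0.4184, -0.1286, 0.2334]
tcp_rot: [-0.047, 0.999, 0.001, -0.003]
contact_force: [-0.7, -0.2, -0.1]
opening: 1.003
finger_force: 0.0
```

Run:
```python
from h import *
r,im=shot("wrist","w5.png")
delta([.42,-.128,.06],down(1.674))
```

```text
d [-0.0006 -0.0002  0.1754] w [ 0.001 -0.002 -0.007]  now [ 0.4197 -0.128   0.2354] q [-0.53 -0.26  2.12 -0.    1.28 -2.2 ]
```

View pics/w5.png

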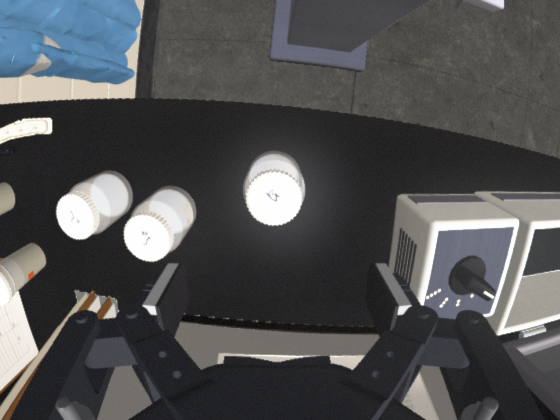

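The jar lids are at (274,198), (148,237) and (77,214), with the first jar between the fingers.

Run:
```python
from h import *
r,im=shot("wrist")
for p in ((274,198),(148,238),(77,215)): print(wplane(r,*p,.098).round(4))
delta([.42,-.128,.06],down(1.674))
```

```text
[ 0.4235 -0.1305  0.098 ]
[ 0.4761 -0.2508  0.098 ]
[ 0.4608 -0.3342  0.098 ]
d [ 0.0009 -0.0002  0.1769] w [-0.     0.001 -0.005]  now [ 0.4207 -0.1277  0.2369] q [-0.53 -0.26  2.12  0.    1.28 -2.2 ]
```

In the tool's units: -0.0013 m is -0.052, -0.001 m is -0.04.

>>> {"name": "inch_along", "arguments": {
  "steps": "-0.04 -0.052 2 0 0 0 1\n-0.04 -0.052 4 0 0 0 1\n-0.04 -0.052 5.6 0 0 0 1\n-0.04 -0.052 6.6 0 0 0 1\n-0.04 -0.052 7.08 0 0 0 1\n-0.04 -0.052 7.08 0 0 0 1"
}}

```text
time: 17.15
eef_pos: [0.4226, -0.1285, 0.0601]
tcp_rot: [-0.05, 0.999, -0.0, 0.0]
contact_force: [-0.1, 0.6, 0.2]
opening: 0.999
finger_force: 0.0
```

>>> {"name": "inch_along", "arguments": {
  "steps": "0 0 0 0 0 0 0\n0 0 0 0 0 0 0\n0 0 0 0 0 0 0\n0 0 0 0 0 0 0",
  "clamp_n": 35
}}

```text
time: 17.65
eef_pos: [0.4232, -0.1296, 0.0613]
tcp_rot: [-0.049, 0.999, -0.001, 0.002]
contact_force: [-0.3, 0.4, 6.9]
opening: 0.72
finger_force: 38.2
```

>>> {"name": "inch_along", "arguments": {
  "steps": "0 0 -1.2 0 0 0 0\n0 0 -3.2 0 0 0 0\n0 0 -5.6 0 0 0 0\n0 0 -7.6 0 0 0 0\n0 0 -8 0 0 0 0"
}}

```text
time: 18.27
eef_pos: [0.4232, -0.1298, 0.2638]
tcp_rot: [-0.05, 0.999, -0.002, 0.003]
contact_force: [0.0, 0.5, -0.5]
opening: 0.723
finger_force: 39.1
```

Run:
```python
from h import *
s=ctrl.get_state(); print(s["eef_pos"])
q=np.array([.459,.3094]); C,S=np.cos(.1034),np.sin(.1034); w=lambda x,y:q+[C*x-S*y,S*x+C*y]
for y in (.095,0,-.095): print(w(-.02,y)); delta([*w(-.02,y),.26],down(1.674))
```

```text
[ 0.42323357 -0.1297705   0.26376603]
[0.42930131 0.40182829]
d [-0.0586  0.5284  0.0016] w [-0.005  0.007 -0.004]  now [ 0.4232 -0.1298  0.2638] q [-0.53 -0.28  2.09 -0.    1.33 -2.2 ]
[0.43910682 0.30733568]
d [-0.059   0.4334  0.002 ] w [-0.005  0.007 -0.004]  now [ 0.4232 -0.1298  0.2638] q [-0.53 -0.28  2.09 -0.    1.33 -2.2 ]
[0.44891233 0.21284308]
d [-0.0594  0.3384  0.0025] w [-0.005  0.007 -0.004]  now [ 0.4232 -0.1298  0.2638] q [-0.53 -0.28  2.09 -0.    1.33 -2.2 ]
```

In the tool's units: 0.528 m is 21.12, 0.5 m is 20.

>>> {"name": "inch_along", "arguments": {
  "steps": "-0.6 1.2 0 0 0 0 0\n-1.2 3.2 0 0 0 0 0\n-1.8 5.6 0 0 0 0 0\n-2.2 8 0 0 0 0 0\n-2.36 10.4 0 0 0 0 0\n-2.36 12.8 0 0 0 0 0\n-2.36 15.2 0 0 0 0 0\n-2.36 17.6 0 0 0 0 0\n-2.36 20 0 0 0 0 0\n-2.36 21.12 0 0 0 0 0"
}}

```text
time: 19.52
eef_pos: [0.4263, 0.4044, 0.2565]
tcp_rot: [-0.051, 0.999, -0.001, -0.002]
contact_force: [-0.1, -0.1, -0.9]
opening: 0.726
finger_force: 39.2
```

Run:
```python
from h import *
r,im=shot("wrist","w6.png")
delta([.4293,.4018,.086],down(1.674))
```

```text
d [-0.0035 -0.005   0.1705] w [ 0.001 -0.004 -0.001]  now [0.426  0.4064 0.2565] q [ 0.59  0.08  1.77  0.    1.3  -1.09]
```

View pics/w6.png

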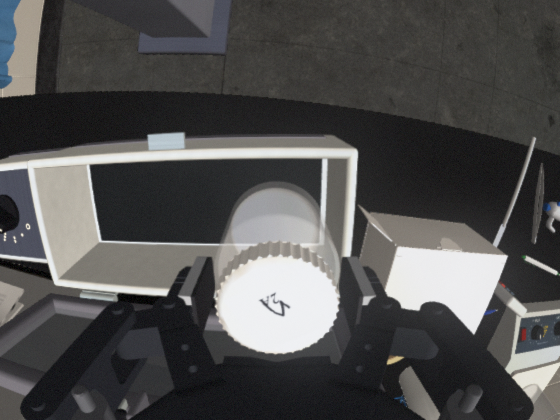

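The jar is held between the fingers above the chamber's left end. The left front rim corner is at (355,150) and the right front one at (32,165).

Run:
```python
from h import *
r,im=shot("wrist")
q=np.array([.459,.3094]); C,S=np.cos(.1034),np.sin(.1034)
for p in ((355,151),(32,165),(348,264),(326,158)):
    P=wplane(r,*p,.13)[:2]-q; print((C*P[0]+S*P[1]).round(4),(-S*P[0]+C*P[1]).round(4))
delta([.4293,.4018,.086],down(1.674))
```

```text
-0.0644 0.1655
-0.0603 -0.1532
0.0421 0.1667
-0.0579 0.1407
d [-0.0033 -0.0024  0.1705] w [-0.001 -0.004 -0.   ]  now [0.4264 0.4042 0.2565] q [ 0.59  0.08  1.77  0.    1.3  -1.09]
```

In the tool's units: 0.17 m is 6.8, 0.166 m is 6.64.

>>> {"name": "inch_along", "arguments": {
  "steps": "-0.132 -0.096 1.6 0 0 0 0\n-0.132 -0.096 3.6 0 0 0 0\n-0.132 -0.096 5.2 0 0 0 0\n-0.132 -0.096 6.2 0 0 0 0\n-0.132 -0.096 6.64 0 0 0 0\n-0.132 -0.096 6.8 0 0 0 0\n-0.132 -0.096 6.8 0 0 0 0"
}}

```text
time: 20.5
eef_pos: [0.4323, 0.4004, 0.0903]
tcp_rot: [-0.049, 0.999, 0.0, 0.001]
contact_force: [0.6, 0.3, -1.3]
opening: 0.719
finger_force: 39.1
```

Run:
```python
from h import *
s=ctrl.get_state(); print(s["eef_pos"],s["contact_force"])
```

```text
[0.43225324 0.40036005 0.09026875] [ 0.60288382  0.30944487 -1.26943141]
```

>>> {"name": "inch_along", "arguments": {
  "steps": "0 0 0.08 0 0 0 0\n0 0 0.16 0 0 0 0\n0 0 0.16 0 0 0 0"
}}

```text
time: 20.88
eef_pos: [0.4317, 0.4004, 0.0856]
tcp_rot: [-0.05, 0.999, 0.0, 0.0]
contact_force: [0.0, -0.4, -1.9]
opening: 0.726
finger_force: 39.1
```

>>> {"name": "inch_along", "arguments": {
  "steps": "0 0 0 0 0 0 0.84\n0 0 0 0 0 0 0.84\n0 0 0 0 0 0 0.84\n0 0 -0.8 0 0 0 0.84\n0 0 -2.4 0 0 0 0.84\n0 0 -4.8 0 0 0 0.84\n0 0 -7.2 0 0 0 0.84\n0 0 -8 0 0 0 0.84"
}}

```text
time: 21.88
eef_pos: [0.4333, 0.4015, 0.293]
tcp_rot: [-0.05, 0.999, 0.003, 0.005]
contact_force: [-0.3, -0.4, 0.6]
opening: 0.837
finger_force: 0.0
```

Run:
```python
from h import *
shot("wrist","w7.png")
delta([.4735,-.2495,.26],down(.1))
```

```text
d [ 0.0251 -0.652   0.0299] w [0.012 0.004 1.57 ]  now [0.4335 0.4016 0.2936] q [ 0.58  0.05  1.73  0.    1.35 -1.09]
```

View pics/w7.png

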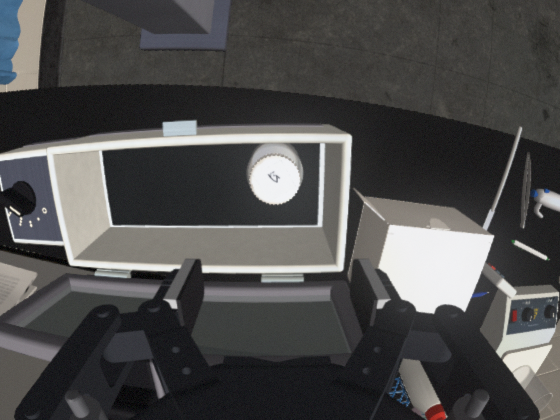

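The first jar stands upright in the left slot at (274,180), well inside the walls. Now the second jar.

In the tool's units: -0.1 m is -4, -0.58 m is -23.2, 1 rad is 10.

>>> {"name": "inch_along", "arguments": {
  "steps": "-0.4 -1.6 0 0 0 0 1\n-0.8 -4 0 0 0 0 1\n-1.2 -6.4 0 0 0 0 1\n-1.4 -8.8 0 0 0 0 1\n-1.4 -11.2 0 0 0 1.5 1\n-1.4 -13.6 0 0 0 3.2 1\n-0.8 -16 0 0 0 4.9 1\n-0.4 -18.4 0.4 0 0 6.6 1\n0 -20.8 0.4 0 0 8.3 1\n0.4 -23.2 0.8 0 0 10 1"
}}

```text
time: 23.18
eef_pos: [0.4784, -0.1796, 0.2648]
tcp_rot: [0.438, 0.899, 0.0, -0.0]
contact_force: [0.1, 0.5, -0.2]
opening: 0.999
finger_force: 0.0
```

Run:
```python
from h import *
delta([.4735,-.2495,.24],down(.1))
```

```text
d [-0.052  -0.047   0.0247] w [ 0.    -0.     0.564]  now [ 0.4784 -0.1796  0.2648] q [-0.56 -0.11  1.94  0.    1.31 -1.22]
```

In the tool's units: -0.052 m is -2.08, -0.047 m is -1.88, 0.564 rad is 5.64.

>>> {"name": "inch_along", "arguments": {
  "steps": "-1.2 -1.08 0.4 0 0 1.8 1\n-2.08 -1.88 0.8 0 0 3.6 1\n-2.08 -1.88 1 0 0 5.64 1\n-2.08 -1.88 1 0 0 5.64 1\n-2.08 -1.88 1 0 0 5.64 1"
}}

```text
time: 23.8
eef_pos: [0.4745, -0.2473, 0.24]
tcp_rot: [0.668, 0.745, -0.0, -0.0]
contact_force: [0.2, 0.5, 0.9]
opening: 0.999
finger_force: 0.0
```

Run:
```python
from h import *
r,im=shot("wrist","w8.png")
t,a=shot("top")
g=cv2.cvtColor(a,cv2.COLOR_BGR2HSV)
m=((g[...,1]<40)&(g[...,2]>170)).astype(np.uint8); m[:, :250]=0; m[:195]=0; m[250:]=0; m[:,375:]=0
n,l,st,c=cv2.connectedComponentsWithStats(m)
for i in range(1,n):
    if st[i,4]>60: print(st[i],c[i].round(1),plane(t,*c[i],.098).round(3))
delta([.4735,-.2495,.06],down(.1))
```

```text
[334 212  16  17 183] [342.1 220.8] [ 0.455 -0.336  0.098]
d [-0.002  -0.0015  0.1806] w [0.    0.    0.008]  now [ 0.4748 -0.2473  0.2406] q [-0.67 -0.03  1.91 -0.    1.26 -0.78]
```

View pics/w8.png

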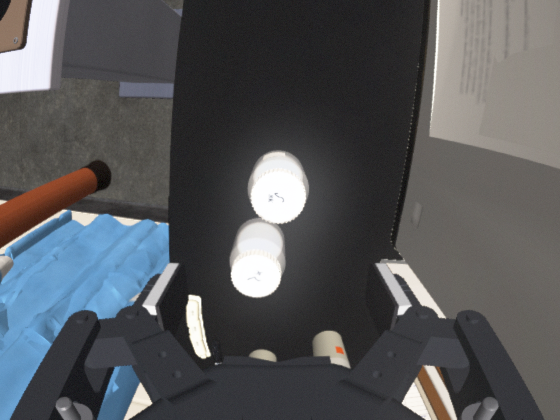

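The second jar's lid is at (279,196), with the third at (257,276).

Run:
```python
from h import *
r,im=shot("wrist")
for p in ((279,196),(257,276)): print(wplane(r,*p,.098).round(4))
a=wplane(r,279,196,.098); delta([*(a[:2]*.6+np.array([.4735,-.2495])*.4),.06],down(.1))
```

```text
[ 0.4768 -0.252   0.098 ]
[ 0.4641 -0.3375  0.098 ]
d [-0.0036  0.0002  0.1807] w [0.    0.    0.008]  now [ 0.4748 -0.2474  0.2407] q [-0.67 -0.03  1.91 -0.    1.26 -0.78]
```

In the tool's units: -0.004 m is -0.16, 0.18 m is 7.2.

>>> {"name": "inch_along", "arguments": {
  "steps": "-0.16 0 2 0 0 0 1\n-0.16 0.04 4 0 0 0 1\n-0.16 0.04 5.6 0 0 0 1\n-0.16 0.04 6.6 0 0 0 1\n-0.16 0.04 7.2 0 0 0 1\n-0.16 0.04 7.2 0 0 0 1"
}}

```text
time: 24.7
eef_pos: [0.4758, -0.2512, 0.0599]
tcp_rot: [0.668, 0.744, -0.0, -0.001]
contact_force: [0.5, 0.6, -1.0]
opening: 1.0
finger_force: 0.0
```

>>> {"name": "inch_along", "arguments": {
  "steps": "0 0 0 0 0 0 0\n0 0 0 0 0 0 0\n0 0 0 0 0 0 0\n0 0 0 0 0 0 0",
  "clamp_n": 35
}}

```text
time: 25.2
eef_pos: [0.4771, -0.2525, 0.0622]
tcp_rot: [0.669, 0.744, 0.0, 0.002]
contact_force: [-1.0, -0.8, 6.0]
opening: 0.716
finger_force: 38.6
```

>>> {"name": "inch_along", "arguments": {
  "steps": "0 0 -1.2 0 0 0 0\n0 0 -3.2 0 0 0 0\n0 0 -5.6 0 0 0 0\n0 0 -8 0 0 0 0\n0 0 -8.4 0 0 0 0"
}}

```text
time: 25.82
eef_pos: [0.4778, -0.2529, 0.2764]
tcp_rot: [0.669, 0.744, 0.0, 0.005]
contact_force: [0.1, -0.1, -1.0]
opening: 0.721
finger_force: 38.6
```

Run:
```python
from h import *
delta([.4391,.3073,.26],down(1.674))
```

```text
d [0.5613 0.0207 0.0125] w [ 0.     0.011 -1.568]  now [ 0.4778 -0.2529  0.2764] q [-0.67 -0.05  1.86  0.    1.32 -0.78]
```

In the tool's units: 0.54 m is 21.6, 0.5 m is 20, -1.57 rad is -15.7.

>>> {"name": "inch_along", "arguments": {
  "steps": "1.2 0.12 0 0 0 -1.7 0\n3.2 0.2 0 0 0 -3.4 0\n5.6 0.4 0 0 0 -5.1 0\n8 0.6 0 0 0 -6.8 0\n10.4 0.8 0 0 0 -8.5 0\n12.8 0.8 0 0 0 -10.2 0\n15.2 0.8 0 0 0 -11.9 0\n17.6 0.8 0 0 0 -13.6 0\n20 0.8 0.2 0 0 -15 0\n21.6 0.8 0.2 0 0 -15.7 0"
}}

```text
time: 27.08
eef_pos: [0.4369, 0.2894, 0.2629]
tcp_rot: [-0.055, 0.998, -0.001, -0.002]
contact_force: [0.8, 0.3, -0.4]
opening: 0.722
finger_force: 38.5
```

>>> {"name": "inch_along", "arguments": {
  "steps": "0 0 0 0 0 0 0"
}}

```text
time: 27.2
eef_pos: [0.4372, 0.2893, 0.2632]
tcp_rot: [-0.055, 0.999, -0.0, -0.002]
contact_force: [-0.1, 0.1, -1.0]
opening: 0.726
finger_force: 38.7
```

Run:
```python
from h import *
delta([.4391,.3073,.0865],down(1.674))
```

```text
d [-0.0046  0.0178  0.1767] w [-0.001 -0.004  0.006]  now [0.4372 0.2893 0.2632] q [ 0.39 -0.07  1.91  0.    1.31 -1.29]
```

>>> {"name": "inch_along", "arguments": {
  "steps": "-0.184 0.712 0.8 0 0 0 0\n-0.184 0.712 3.2 0 0 0 0\n-0.184 0.712 5.2 0 0 0 0\n-0.184 0.712 6.4 0 0 0 0\n-0.184 0.712 6.96 0 0 0 0\n-0.184 0.712 7.08 0 0 0 0\n-0.184 0.712 7.08 0 0 0 0"
}}

```text
time: 28.08
eef_pos: [0.4425, 0.3057, 0.0897]
tcp_rot: [-0.052, 0.999, 0.0, 0.001]
contact_force: [-0.3, 0.2, -0.8]
opening: 0.727
finger_force: 38.7
```

Run:
```python
from h import *
delta([.4391,.3073,.0862],down(1.674))
```

```text
d [0.0032 0.0019 0.0035] w [0.001 0.002 0.002]  now [0.4425 0.3057 0.0897] q [ 0.42  0.15  2.02 -0.    0.97 -1.26]
```

In the tool's units: 0.0035 m is 0.14, 0.002 m is 0.08.

>>> {"name": "inch_along", "arguments": {
  "steps": "0.04 0.04 0.08 0 0 0 0\n0.08 0.04 0.14 0 0 0 0\n0.08 0.04 0.14 0 0 0 0"
}}

```text
time: 28.45
eef_pos: [0.4402, 0.3068, 0.0863]
tcp_rot: [-0.053, 0.999, 0.0, 0.001]
contact_force: [0.1, -0.4, 3.6]
opening: 0.721
finger_force: 38.8
```

>>> {"name": "inch_along", "arguments": {
  "steps": "0 0 0 0 0 0 0.84\n0 0 0 0 0 0 0.84\n0 0 0 0 0 0 0.84\n0 0 -0.8 0 0 0 0.84\n0 0 -2.4 0 0 0 0.84\n0 0 -4.8 0 0 0 0.84\n0 0 -7.2 0 0 0 0.84\n0 0 -7.6 0 0 0 0.84"
}}

```text
time: 29.45
eef_pos: [0.4416, 0.3075, 0.2811]
tcp_rot: [-0.053, 0.999, 0.002, 0.005]
contact_force: [-0.3, -0.5, -0.4]
opening: 0.843
finger_force: 0.0
```

Run:
```python
from h import *
t,a=shot("top")
g=cv2.cvtColor(a,cv2.COLOR_BGR2HSV)
m=((g[...,1]<40)&(g[...,2]>170)).astype(np.uint8); m[:, :250]=0; m[:195]=0; m[250:]=0; m[:,375:]=0
n,l,st,c=cv2.connectedComponentsWithStats(m)
for i in range(1,n):
    if st[i,4]>60: print(st[i],c[i].round(1),plane(t,*c[i],.098).round(3))
delta([.462,-.335,.25],down(1.4))
```

```text
[332 212  18  17 237] [340.7 220. ] [ 0.458 -0.331  0.098]
d [ 0.0468 -0.6409  0.0277] w [0.003 0.007 0.276]  now [0.441  0.3072 0.2796] q [ 0.42 -0.06  1.87 -0.    1.33 -1.26]
```

In the tool's units: -0.57 m is -22.8, -0.52 m is -20.8, 0.2 rad is 2.

>>> {"name": "inch_along", "arguments": {
  "steps": "-0.2 -1.6 0 0 0 0 1\n-0.4 -4 0 0 0 0 1\n-0.6 -6.4 0 0 0 0 1\n-0.6 -8.8 0 0 0 0 1\n-0.6 -11.2 0 0 0 0.5 1\n-0.4 -13.6 0 0 0 1 1\n0 -16 0 0 0 1.5 1\n0.4 -18.4 0.4 0 0 2 1\n0.8 -20.8 0.4 0 0 2.7 1\n1.2 -22.8 0.8 0 0 2.7 1"
}}

```text
time: 30.75
eef_pos: [0.4685, -0.2655, 0.253]
tcp_rot: [0.083, 0.997, 0.001, -0.001]
contact_force: [-0.0, -0.4, -0.0]
opening: 0.997
finger_force: 0.0
```

>>> {"name": "inch_along", "arguments": {
  "steps": "0.4 -1.2 0.4 0 0 0 1\n0.64 -2.4 0.8 0 0 0 1\n0.64 -2.4 0.8 0 0 0 1\n0.64 -2.4 0.8 0 0 0 1"
}}

```text
time: 31.25
eef_pos: [0.4435, -0.3193, 0.2336]
tcp_rot: [0.082, 0.997, 0.001, -0.001]
contact_force: [0.5, 0.6, -0.0]
opening: 1.001
finger_force: 0.0
```

Run:
```python
from h import *
r,im=shot("wrist","w9.png")
g=cv2.cvtColor(im,cv2.COLOR_BGR2HSV)
m=((g[...,1]<40)&(g[...,2]>215)).astype(np.uint8); m[:120]=0; m[260:]=0
n,l,st,c=cv2.connectedComponentsWithStats(m)
for i in range(1,n):
    if st[i,4]>300: print(st[i],c[i].round(1),wplane(r,*c[i],.098).round(4))
delta([.462,-.335,.06],down(1.4))
```

```text
[   0  120  109   34 1927] [ 36.3 131.2] [ 0.3331 -0.5529  0.098 ]
[  87  126   82   46 1513] [127.9 146.4] [ 0.3749 -0.4466  0.098 ]
[ 231  171   56   71 3019] [259.9 207. ] [ 0.4524 -0.3366  0.098 ]
[  10  204   92   56 2875] [ 51.  238.9] [ 0.4507 -0.5775  0.098 ]
d [-0.0206 -0.0128  0.1742] w [ 0.001 -0.001  0.007]  now [ 0.4439 -0.3192  0.2343] q [-0.81  0.    1.89  0.    1.25 -2.22]
```

View pics/w9.png

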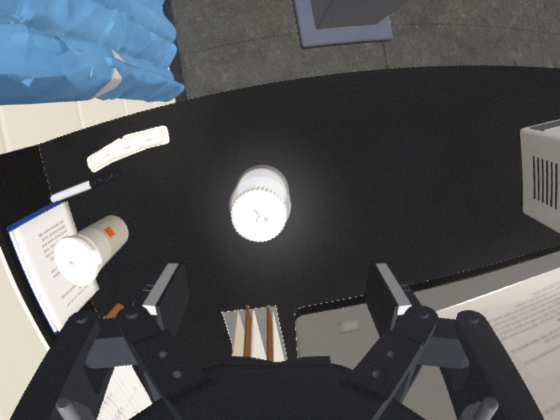

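The third jar's lid is centred at (259,214).

Run:
```python
from h import *
r=ctrl.read_camera("wrist"); a=wplane(r,259.5,214,.098); print(a); delta([*a[:2],.06],down(1.4))
```

```text
[ 0.45962087 -0.33825926  0.098     ]
d [-0.0184 -0.0164  0.1748] w [ 0.    -0.     0.007]  now [ 0.4442 -0.3192  0.2348] q [-0.81  0.    1.89  0.    1.25 -2.22]
```

>>> {"name": "inch_along", "arguments": {
  "steps": "-0.72 -0.64 1.2 0 0 0 1\n-0.72 -0.64 3.2 0 0 0 1\n-0.72 -0.64 5.2 0 0 0 1\n-0.72 -0.64 6.4 0 0 0 1\n-0.72 -0.64 6.96 0 0 0 1\n-0.72 -0.64 6.96 0 0 0 1"
}}

```text
time: 32.1
eef_pos: [0.4592, -0.3382, 0.0608]
tcp_rot: [0.082, 0.997, 0.0, -0.0]
contact_force: [0.2, 0.2, 0.7]
opening: 1.0
finger_force: 0.0
```

>>> {"name": "inch_along", "arguments": {
  "steps": "0 0 0 0 0 0 0\n0 0 0 0 0 0 0\n0 0 0 0 0 0 0\n0 0 0 0 0 0 0",
  "clamp_n": 35
}}

```text
time: 32.6
eef_pos: [0.4602, -0.3399, 0.0632]
tcp_rot: [0.082, 0.997, -0.001, 0.002]
contact_force: [0.6, 1.4, 5.7]
opening: 0.722
finger_force: 38.6
```

>>> {"name": "inch_along", "arguments": {
  "steps": "0 0 -1.2 0 0 0 0\n0 0 -3.2 0 0 0 0\n0 0 -5.6 0 0 0 0\n0 0 -8 0 0 0 0\n0 0 -8.4 0 0 0 0"
}}

```text
time: 33.22
eef_pos: [0.4605, -0.3406, 0.2774]
tcp_rot: [0.082, 0.997, -0.004, 0.004]
contact_force: [-0.2, 0.1, -0.8]
opening: 0.724
finger_force: 38.7
```

Run:
```python
from h import *
delta([.4489,.2128,.26],down(1.674))
```

```text
d [0.1023 0.5442 0.0128] w [-0.008  0.008 -0.268]  now [ 0.4605 -0.3406  0.2774] q [-0.81  0.02  1.79 -0.    1.32 -2.22]
```

In the tool's units: 0.535 m is 21.4, 0.48 m is 19.2, -0.268 rad is -2.68.

>>> {"name": "inch_along", "arguments": {
  "steps": "0.2 1.2 0 0 0 -0.3 0\n0.6 3.2 0 0 0 -0.6 0\n1 5.4 0 0 0 -1 0\n1.48 7.8 0 0 0 -1.4 0\n1.88 10 0 0 0 -1.8 0\n2.28 12.2 0 0 0 -2.2 0\n2.72 14.4 0 0 0 -2.68 0\n3.16 16.8 0 0 0 -2.68 0\n3.6 19.2 0.2 0 0 -2.68 0\n4 21.4 0.4 0 0 -2.68 0"
}}

```text
time: 34.48
eef_pos: [0.4469, 0.207, 0.2592]
tcp_rot: [-0.052, 0.999, -0.0, -0.001]
contact_force: [0.4, 0.5, -2.0]
opening: 0.724
finger_force: 38.7
```

>>> {"name": "inch_along", "arguments": {
  "steps": "0 0 0 0 0 0 0\n0 0 0 0 0 0 0"
}}

```text
time: 34.72
eef_pos: [0.4473, 0.205, 0.2595]
tcp_rot: [-0.052, 0.999, -0.001, -0.001]
contact_force: [0.0, -0.3, -0.9]
opening: 0.727
finger_force: 38.9
```

Run:
```python
from h import *
r,im=shot("wrist","w10.png")
delta([.448,.2128,.0875],down(1.674))
```

```text
d [-0.0014  0.0084  0.1724] w [-0.001 -0.002 -0.001]  now [0.4477 0.2045 0.26  ] q [ 0.22 -0.15  1.98 -0.    1.31 -1.45]
```

View pics/w10.png

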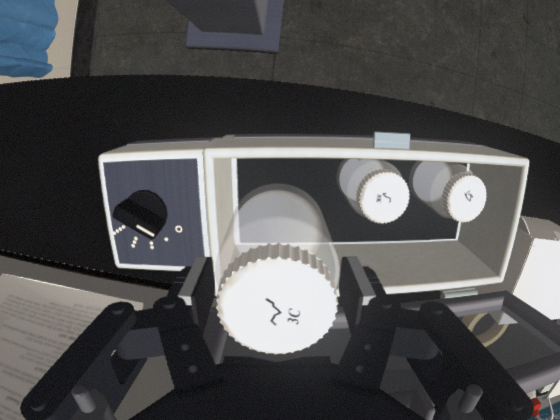

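Two jars stand in the chamber at (384,196) and (465,196), and the third is held over the right slot. The knob bar at (140,225) points at the ring, so it is still off. Lowering the third jar.

>>> {"name": "inch_along", "arguments": {
  "steps": "-0.056 0.336 0.8 0 0 0 0\n-0.056 0.336 2.8 0 0 0 0\n-0.056 0.336 4.8 0 0 0 0\n-0.056 0.336 6 0 0 0 0\n-0.056 0.336 6.68 0 0 0 0\n-0.056 0.336 6.88 0 0 0 0\n-0.056 0.336 6.88 0 0 0 0"
}}

```text
time: 35.65
eef_pos: [0.4495, 0.2136, 0.0899]
tcp_rot: [-0.051, 0.999, 0.0, 0.001]
contact_force: [-1.0, -0.1, -0.7]
opening: 0.722
finger_force: 38.9
```

Run:
```python
from h import *
delta([.448,.2128,.0872],down(1.674))
```

```text
d [ 0.0016 -0.0006  0.0027] w [ 0.     0.002 -0.001]  now [0.4495 0.2136 0.0899] q [ 0.24  0.06  2.11 -0.    0.96 -1.43]
```

In the tool's units: 0.003 m is 0.12, 0.0015 m is 0.06.

>>> {"name": "inch_along", "arguments": {
  "steps": "0 0 0.06 0 0 0 0\n0 0 0.12 0 0 0 0\n0 0 0.12 0 0 0 0"
}}

```text
time: 36.02
eef_pos: [0.4495, 0.2141, 0.0873]
tcp_rot: [-0.052, 0.999, 0.0, 0.001]
contact_force: [-0.7, 0.3, 3.6]
opening: 0.719
finger_force: 39.1
```

>>> {"name": "inch_along", "arguments": {
  "steps": "0 0 0 0 0 0 0.84\n0 0 0 0 0 0 0.84\n0 0 0 0 0 0 0.84\n0 0 -0.8 0 0 0 0.84\n0 0 -2.4 0 0 0 0.84\n0 0 -4.8 0 0 0 0.84\n0 0 -7.2 0 0 0 0.84\n0 0 -8.4 0 0 0 0.84"
}}

```text
time: 37.02
eef_pos: [0.4497, 0.2141, 0.3003]
tcp_rot: [-0.052, 0.999, 0.001, 0.003]
contact_force: [0.0, 0.2, 0.8]
opening: 0.839
finger_force: 0.0
```

Run:
```python
from h import *
r,im=shot("wrist")
g=cv2.cvtColor(im,cv2.COLOR_BGR2HSV)
q=np.array([.459,.3094]); C,S=np.cos(.1034),np.sin(.1034)
for c in cv2.HoughCircles(cv2.cvtColor(im,cv2.COLOR_BGR2GRAY)[100:260],cv2.HOUGH_GRADIENT,1,40,param1=120,param2=20,minRadius=17,maxRadius=32)[0]:
    P=wplane(r,c[0],c[1]+100,.122)[:2]-q; print(c.round(0)+[0,100,0],(C*P[0]+S*P[1]).round(3),(-S*P[0]+C*P[1]).round(3))
print(ctrl.get_state()["eef_pos"])
t,a=shot("top"); cv2.imwrite("pics/fin.png",np.hstack([cv2.resize(im[90:290,60:560],None,fx=.8,fy=.8,interpolation=cv2.INTER_AREA),cv2.resize(a[160:240,100:260],None,fx=2,fy=2)]))
```

```text
[276. 176.  28.] -0.025 -0.095
[148. 198.  22.] -0.003 -0.234
[366. 182.  22.] -0.02 -0.002
[440. 182.  22.] -0.022 0.085
[0.45092776 0.21442943 0.30378055]
```

View pics/fin.png

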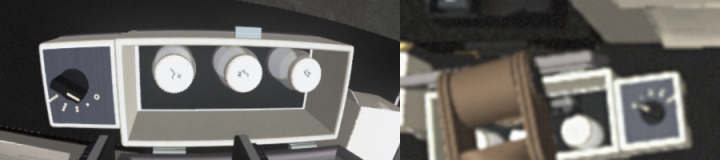

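All three jars stand upright at (x −0.02, y −0.095, −0.002, 0.085) in the shaker frame, and the selector is at off. That was my 16th picture, over the limit of 14, so I'll work from numbers only from here. Next I'll take the bar again.

Run:
```python
from path import *
from scipy.optimize import fsolve
C,S=np.cos(.1034),np.sin(.1034)
q=R.from_rotvec(-.4*np.array([-S,C,0]))*down(1.674)
b=np.array([.5385,.3178,.3154])-q.apply([0,0,.0222]); x=np.dot(b[:2]-[.459,.3094],[C,S])
d=np.hypot(x-.0885,b[2]-.134); print(x,b[2],"dist",d,[np.hypot(*(bar(0,p)-[.0885,.134])) for p in (0,.2,.4,.6)])
for th in(1.3,1.35,1.4,1.45): print(th,bar(th,0),bar(th,.2))
# bar in wrist view? pre-approach pose: 0.1 back along the tool from theta=1.4, phi=0
rows([(1.4,0,.4)],.0222-.1); rows([(1.4,0,.4)],.0222)
```

```text
0.07129731492283448 0.33584755406686406 dist 0.2025792868400907 [np.float64(0.20053989628001706), np.float64(0.20013032584824192), np.float64(0.19865714901547876), np.float64(0.1961561055495727)]
1.3 [0.03872072 0.32826341] [0.04501709 0.32934939]
1.35 [0.04849205 0.33050856] [0.05483483 0.33127849]
1.4 [0.05836339 0.33226254] [0.06473672 0.3327145 ]
1.45 [0.06831005 0.33352097] [0.074698   0.33365383]
1.4 0 0.4 [0.487 0.312 0.404] | [-0.0472  0.0939 -0.1024] [ 0.001 -0.391 -0.   ] [ 0.39  0.04 -0.92]
1.4 0 0.4 [0.526 0.316 0.312] | [-0.0853  0.0938 -0.01  ] [ 0.001 -0.391 -0.   ] [ 0.39  0.04 -0.92]
```

Run:
```python
from path import *
C,S=np.cos(.1034),np.sin(.1034)
q=R.from_rotvec(-.4*np.array([-S,C,0]))*down(1.674); P=np.array([.5385,.3178,.3145])
delta(P-q.apply([0,0,.1]),q)
```

```text
d [-0.0602  0.094  -0.105 ] w [ 0.001 -0.391 -0.   ]  now [0.4505 0.2143 0.301 ] q [ 0.24 -0.16  1.92  0.    1.37 -1.43]
```

>>> {"name": "inch_along", "arguments": {
  "steps": "0.4 0.4 -1.6 0 0 0 1\n0.4 1.2 -3.2 0 -1 0 1\n0 2.4 -4.2 0 -2.5 0 1\n-1.2 3.6 -4.2 0 -3.9 0 1\n-2.4 3.76 -4.2 0 -3.91 0 1\n-2.4 3.76 -4.2 0 -3.91 0 1\n-2.4 3.76 -4.2 0 -3.91 0 1"
}}

```text
time: 38.0
eef_pos: [0.4981, 0.3131, 0.3992]
tcp_rot: [-0.05, 0.98, 0.009, 0.193]
contact_force: [-0.3, -0.8, -0.3]
opening: 0.997
finger_force: 0.0
```

Run:
```python
from path import *
C,S=np.cos(.1034),np.sin(.1034)
q=R.from_rotvec(-.4*np.array([-S,C,0]))*down(1.674); P=np.array([.5385,.3178,.3145])
delta(P,q)
# dark bar seen by the wrist camera: predicted pixel of bar ends
r,im=shot("wrist"); K=r["camera_matrix"]
for y in(-.03,0,.03):
    X=np.array([.459+C*.0705-S*y,.3094+S*.0705+C*y,.334]); c=R.from_quat(r["orientation"]).inv().apply(X-r["xyz"])
    a=np.arctan2(np.hypot(c[0],c[1]),c[2]); u=K[:2,2]+K[0,0]*a*c[:2]/np.hypot(c[0],c[1]); print(u.round(0))
g=cv2.cvtColor(im,cv2.COLOR_BGR2GRAY)
for v in range(150,330,6): print(v,*g[v,200:360:10])
```

```text
d [-0.0056  0.0006  0.0938] w [-0.001 -0.012 -0.   ]  now [0.4981 0.3131 0.3992] q [ 0.44 -0.17  1.79 -0.14  1.16 -1.2 ]
[236. 226.]
[278. 226.]
[321. 226.]
150 74 76 75 75 72 75 77 78 77 71 78 75 75 79 76 74
156 74 76 72 76 71 75 75 76 73 75 74 77 75 71 77 74
162 74 73 78 74 76 65 101 99 100 100 74 74 78 77 74 76
168 71 70 74 73 72 79 30 28 33 32 27 78 72 74 75 75
174 66 65 69 68 66 133 38 33 38 36 36 124 65 68 67 64
180 107 106 103 106 109 132 34 36 35 35 33 125 111 109 105 108
186 132 131 131 133 131 135 32 31 30 30 37 118 134 134 132 135
192 128 128 129 129 129 135 33 32 35 32 34 130 130 128 130 130
198 20 23 20 21 25 133 25 26 23 22 26 45 16 29 21 23
204 18 23 19 18 25 118 18 24 23 19 23 34 28 25 28 28
210 23 16 21 21 24 28 23 25 23 27 31 28 31 22 23 20
216 21 14 11 13 45 44 42 44 43 43 40 38 42 26 29 31
222 16 16 7 18 26 25 25 30 31 31 34 31 35 29 29 29
228 17 12 17 11 13 30 28 30 33 27 23 36 36 31 33 33
234 11 14 13 24 28 32 29 29 23 28 25 28 56 65 64 58
240 21 17 22 29 28 32 26 31 27 28 34 30 134 120 128 69
246 18 25 28 27 32 25 26 26 33 25 31 31 223 223 223 183
252 20 27 30 27 29 27 25 26 26 21 26 38 223 221 223 100
258 21 20 25 25 25 29 24 32 29 30 26 46 222 221 223 28
264 15 19 17 16 15 16 26 30 33 29 23 97 223 221 221 35
270 25 11 12 11 9 6 11 19 21 29 28 81 222 221 222 34
276 16 15 6 6 16 14 16 22 22 25 27 99 222 222 222 48
282 17 12 8 12 18 20 16 17 25 23 32 148 221 221 223 39
288 14 20 16 18 15 19 15 21 21 20 39 192 222 222 224 39
294 18 16 14 17 18 20 22 19 20 28 28 190 222 223 221 34
300 14 16 17 19 12 21 26 29 22 23 22 31 29 32 37 31
306 22 13 17 17 21 31 14 19 27 25 27 34 37 35 34 32
312 14 11 20 27 15 25 24 22 27 28 28 29 29 33 27 29
318 12 26 25 27 24 25 24 24 27 26 26 31 29 26 32 31
324 26 18 17 23 20 24 27 28 22 29 29 31 27 33 26 34
```

The bar's highlight at row 216, columns 240–320, matches the predicted place. Moving in and gripping.

In the tool's units: 0.093 m is 3.72, 0.085 m is 3.4, -0.012 rad is -0.12.

>>> {"name": "inch_along", "arguments": {
  "steps": "-0.16 0 1.2 0 -0.12 0 1\n-0.2 0 2.4 0 -0.12 0 1\n-0.2 0 3.4 0 -0.12 0 1\n-0.2 0 3.72 0 -0.12 0 1\n-0.2 0 3.72 0 -0.12 0 1"
}}

```text
time: 38.67
eef_pos: [0.5382, 0.3173, 0.3169]
tcp_rot: [-0.05, 0.979, 0.01, 0.2]
contact_force: [-0.3, -0.1, -0.1]
opening: 1.001
finger_force: 0.0
```

>>> {"name": "inch_along", "arguments": {
  "steps": "0 0 0 0 0 0 0\n0 0 0 0 0 0 0\n0 0 0 0 0 0 0\n0 0 0 0 0 0 0",
  "clamp_n": 60
}}

```text
time: 39.17
eef_pos: [0.5389, 0.318, 0.3194]
tcp_rot: [-0.051, 0.978, 0.011, 0.202]
contact_force: [-2.9, -0.1, 6.3]
opening: 0.679
finger_force: 63.0
```

Run:
```python
from path import *
rows([(a,0,b) for a,b in ((1.46,.4),(1.36,.4),(1.26,.4),(1.16,.4),(1.06,.4),(.96,.4),(.86,.35),(.76,.3),(.66,.25),(.56,.2),(.46,.15),(.36,.1),(.26,.05),(.16,0),(.08,0))],.0222)
```

```text
1.46 0 0.4 [0.538 0.318 0.313] | [ 0.0037 -0.0003  0.0051] [ 0.001  0.006 -0.   ] [ 0.39  0.04 -0.92]
1.36 0 0.4 [0.518 0.316 0.31 ] | [ 0.023  -0.0003 -0.0002] [ 0.001  0.006 -0.   ] [ 0.39  0.04 -0.92]
1.26 0 0.4 [0.498 0.313 0.306] | [ 0.0428 -0.0003 -0.0035] [ 0.001  0.006 -0.   ] [ 0.39  0.04 -0.92]
1.16 0 0.4 [0.48  0.312 0.299] | [ 0.0628 -0.0003 -0.0048] [ 0.001  0.006 -0.   ] [ 0.39  0.04 -0.92]
1.06 0 0.4 [0.462 0.31  0.29 ] | [ 0.0828 -0.0003 -0.0041] [ 0.001  0.006 -0.   ] [ 0.39  0.04 -0.92]
0.96 0 0.4 [0.445 0.308 0.28 ] | [ 0.1027 -0.0003 -0.0014] [ 0.001  0.006 -0.   ] [ 0.39  0.04 -0.92]
0.86 0 0.35 [0.427 0.306 0.268] | [ 0.1233 -0.0003  0.0032] [ 0.001  0.056 -0.   ] [ 0.34  0.04 -0.94]
0.76 0 0.3 [0.412 0.304 0.254] | [ 0.1433 -0.0004  0.0097] [ 0.001  0.106 -0.   ] [ 0.29  0.03 -0.96]
0.66 0 0.25 [0.397 0.303 0.239] | [ 0.1626 -0.0004  0.018 ] [ 0.001  0.156 -0.   ] [ 0.25  0.03 -0.97]
0.56 0 0.2 [0.385 0.302 0.222] | [ 0.181  -0.0004  0.028 ] [ 0.001  0.206 -0.   ] [ 0.2   0.02 -0.98]
0.46 0 0.15 [0.373 0.301 0.205] | [ 0.1982 -0.0004  0.0396] [ 0.001  0.256 -0.   ] [ 0.15  0.02 -0.99]
0.36 0 0.1 [0.364 0.3   0.186] | [ 0.2141 -0.0004  0.0527] [0.001 0.306 0.   ] [ 0.1   0.01 -1.  ]
0.26 0 0.05 [0.356 0.299 0.167] | [ 0.2287 -0.0005  0.0672] [0.001 0.356 0.   ] [ 0.05  0.01 -1.  ]
0.16 0 0 [0.351 0.298 0.148] | [ 0.2416 -0.0005  0.0829] [0.001 0.406 0.   ] [ 0.  0. -1.]
0.08 0 0 [0.349 0.298 0.132] | [ 0.2499 -0.0005  0.0967] [0.001 0.406 0.   ] [ 0.  0. -1.]
```

In the tool's units: 0.1 m is 4, -0.005 m is -0.2, 0.1 rad is 1.

>>> {"name": "inch_along", "arguments": {
  "steps": "0.4 0 -0.12 0 0 0 0\n0.8 0 -0.2 0 0 0 0\n1.6 0 -0.3 0 0 0 0\n2.4 0 -0.352 0 0 0 0\n3.2 0 -0.32 0 0 0 0\n4 0 -0.22 0 0 0 0\n4.8 0 -0.04 0 0.5 0 0\n5.6 0 0.24 0 1 0 0\n6.4 0 0.56 0 1.5 0 0\n6.4 0 0.56 0 1.5 0 0"
}}

```text
time: 40.42
eef_pos: [0.397, 0.3027, 0.2383]
tcp_rot: [-0.051, 0.991, 0.007, 0.126]
contact_force: [7.0, 3.3, -8.0]
opening: 0.671
finger_force: 79.8
```

Run:
```python
from path import *
rows([(a,0,b) for a,b in ((.66,.25),(.56,.2),(.46,.15),(.36,.1),(.26,.05),(.16,0),(.08,0),(.04,0))],.0222)
```

```text
0.66 0 0.25 [0.397 0.303 0.239] | [-0.0004  0.0003 -0.0002] [ 0.     0.003 -0.001] [ 0.25  0.03 -0.97]
0.56 0 0.2 [0.385 0.302 0.222] | [0.0162 0.0003 0.0125] [ 0.     0.053 -0.001] [ 0.2   0.02 -0.98]
0.46 0 0.15 [0.373 0.301 0.205] | [0.0314 0.0002 0.0266] [ 0.     0.103 -0.001] [ 0.15  0.02 -0.99]
0.36 0 0.1 [0.364 0.3   0.186] | [0.0451 0.0002 0.042 ] [ 0.     0.153 -0.001] [ 0.1   0.01 -1.  ]
0.26 0 0.05 [0.356 0.299 0.167] | [0.0573 0.0002 0.0586] [ 0.     0.203 -0.001] [ 0.05  0.01 -1.  ]
0.16 0 0 [0.351 0.298 0.148] | [0.0677 0.0002 0.0761] [ 0.     0.253 -0.001] [ 0.  0. -1.]
0.08 0 0 [0.349 0.298 0.132] | [0.0738 0.0002 0.0909] [ 0.     0.253 -0.001] [ 0.  0. -1.]
0.04 0 0 [0.348 0.298 0.124] | [0.0764 0.0002 0.0985] [ 0.     0.253 -0.001] [ 0.  0. -1.]
```

>>> {"name": "inch_along", "arguments": {
  "steps": "0.56 0 0.5 0 0.5 0 0\n1.16 0 1.064 0 1 0 0\n1.68 0 1.68 0 1.5 0 0\n2.16 0 2.344 0 2 0 0\n2.56 0 3.04 0 2.5 0 0\n2.8 0 3.6 0 2.5 0 0\n2.92 0 3.96 0 2.5 0 0\n2.92 0 3.96 0 2.5 0 0"
}}

```text
time: 41.42
eef_pos: [0.3492, 0.2978, 0.1262]
tcp_rot: [-0.052, 0.999, -0.001, -0.002]
contact_force: [-5.9, -1.5, 8.2]
opening: 0.677
finger_force: 83.6
```

Run:
```python
from path import *
rows([(a,0,0) for a in (.08,.04,0,-.03)],.0222); print(ctrl.get_state()["contact_force"])
```

```text
0.08 0 0 [0.349 0.298 0.132] | [ 0.0006  0.0001 -0.0056] [-0.001 -0.005 -0.   ] [ 0.  0. -1.]
0.04 0 0 [0.348 0.298 0.124] | [0.0012 0.0002 0.0024] [-0.001 -0.005 -0.   ] [ 0.  0. -1.]
0 0 0 [0.348 0.298 0.116] | [0.0015 0.0002 0.0104] [-0.001 -0.005 -0.   ] [ 0.  0. -1.]
-0.03 0 0 [0.348 0.298 0.11 ] | [0.0015 0.0002 0.0164] [-0.001 -0.005 -0.   ] [ 0.  0. -1.]
[-5.91556848 -1.48163678  8.18306959]
```

The lid is at about 0.05 rad. I'll let go of the bar, close the fingers and press on the lid top near its front edge.

>>> {"name": "inch_along", "arguments": {
  "steps": "0 0 0 0 0 0 1\n0 0 0 0 0 0 1\n0 0 0 0 0 0 1\n0 0 -1.6 0 0 0 1\n0 0 -4 0 0 0 0\n0 0 -4 0 0 0 0\n0 0 -4 0 0 0 0",
  "clamp_n": 30
}}

```text
time: 42.3
eef_pos: [0.3513, 0.2981, 0.2268]
tcp_rot: [-0.052, 0.999, 0.0, 0.001]
contact_force: [0.6, 0.4, -0.6]
opening: 0.375
finger_force: 0.0
```

Run:
```python
from h import *
delta([.4047,.349,.185],down(1.674))
```

```text
d [-0.0582  0.0452  0.0419] w [-0.     0.003 -0.   ]  now [0.3513 0.2981 0.2268] q [ 0.48 -0.2   2.09 -0.    1.25 -1.19]
```

In the tool's units: -0.058 m is -2.32, 0.045 m is 1.8.

>>> {"name": "inch_along", "arguments": {
  "steps": "-1.2 1 0 0 0 0 0\n-2.32 1.8 0.8 0 0 0 0\n-2.32 1.8 1.68 0 0 0 0\n-2.32 1.8 1.68 0 0 0 0"
}}

```text
time: 42.8
eef_pos: [0.4024, 0.3476, 0.1807]
tcp_rot: [-0.052, 0.999, -0.002, -0.003]
contact_force: [0.3, -0.2, -0.0]
opening: -0.002
finger_force: 0.0
```

>>> {"name": "inch_along", "arguments": {
  "steps": "0 0 0.4 0 0 0 0\n0 0 0.8 0 0 0 0\n0 0 1.04 0 0 0 0\n0 0 1.2 0 0 0 0\n0 0 1.2 0 0 0 0"
}}

```text
time: 43.42
eef_pos: [0.4047, 0.3489, 0.1552]
tcp_rot: [-0.052, 0.999, 0.0, 0.001]
contact_force: [0.7, 0.3, 0.2]
opening: 0.001
finger_force: 0.0
```

In the tool's units: 0.003 m is 0.12.

>>> {"name": "inch_along", "arguments": {
  "steps": "0 0 0.12 0 0 0 0\n0 0 0.12 0 0 0 0"
}}

```text
time: 43.68
eef_pos: [0.4048, 0.349, 0.1523]
tcp_rot: [-0.052, 0.999, 0.0, 0.001]
contact_force: [0.6, -0.5, -0.1]
opening: 0.001
finger_force: 0.0
```

>>> {"name": "inch_along", "arguments": {
  "steps": "0 0 0.12 0 0 0 0\n0 0 0.12 0 0 0 0"
}}

```text
time: 43.92
eef_pos: [0.4051, 0.3491, 0.1496]
tcp_rot: [-0.052, 0.999, 0.0, 0.002]
contact_force: [0.3, 0.4, 1.0]
opening: 0.001
finger_force: 0.5
```

>>> {"name": "inch_along", "arguments": {
  "steps": "0 0 0.08 0 0 0 0\n0 0 0.08 0 0 0 0"
}}

```text
time: 44.18
eef_pos: [0.4051, 0.3492, 0.1495]
tcp_rot: [-0.052, 0.999, -0.0, 0.002]
contact_force: [-3.0, -2.2, 9.1]
opening: 0.0
finger_force: 4.7
```

In the tool's units: 0.002 m is 0.08, 0.001 m is 0.04.

>>> {"name": "inch_along", "arguments": {
  "steps": "0 0 0.04 0 0 0 0\n0 0 0.08 0 0 0 0\n0 0 0.08 0 0 0 0"
}}

```text
time: 44.55
eef_pos: [0.4051, 0.3492, 0.1494]
tcp_rot: [-0.052, 0.999, -0.0, 0.001]
contact_force: [-6.5, -4.2, 17.2]
opening: -0.001
finger_force: 8.6
```

>>> {"name": "inch_along", "arguments": {
  "steps": "0 0 -1.2 0 0 0 0.5\n0 0 -3.2 0 0 0 0.5\n0 0 -5.2 0 0 0 0.5"
}}

```text
time: 44.92
eef_pos: [0.4041, 0.3487, 0.2761]
tcp_rot: [-0.052, 0.999, -0.0, 0.001]
contact_force: [0.8, -1.0, -1.1]
opening: 0.506
finger_force: 0.0
```

Run:
```python
from h import *
delta([.4775,.078,.27],down(-.42))
```

```text
d [-0.0452 -0.2768  0.0063] w [2.000e-03 2.000e-03 2.094e+00]  now [0.4041 0.3487 0.2761] q [ 0.52 -0.06  1.87 -0.    1.33 -1.15]
```

The lid top is at its shut height (0.1494) and holds under 17 N. Now the selector.

In the tool's units: -0.03 m is -1.2, -0.277 m is -11.08, 1.8 rad is 18.

>>> {"name": "inch_along", "arguments": {
  "steps": "-0.2 -0.8 0 0 0 1.8 0.5\n-0.4 -2 0 0 0 3.6 0.5\n-0.6 -3.2 0 0 0 5.4 0.5\n-0.8 -4.4 0 0 0 7.2 0.5\n-1 -5.6 0 0 0 9 0.5\n-1.2 -6.8 0 0 0 10.8 0.5\n-1.4 -8 0 0 0 12.6 0.5\n-1.6 -9.2 0 0 0 14.4 0.5\n-1.8 -10.4 0 0 0 16.2 0.5\n-1.8 -11.08 0 0 0 18 0.5"
}}

```text
time: 46.18
eef_pos: [0.4779, 0.0767, 0.2751]
tcp_rot: [0.753, 0.658, 0.001, 0.001]
contact_force: [-0.2, -0.2, 0.8]
opening: 0.497
finger_force: 0.0
```

>>> {"name": "inch_along", "arguments": {
  "steps": "0 0 0 0 0 1.8 0.5\n0 0 0 0 0 2.94 0.5\n0 0 0 0 0 2.94 0.5"
}}

```text
time: 46.55
eef_pos: [0.4776, 0.078, 0.2752]
tcp_rot: [0.839, 0.545, 0.001, 0.001]
contact_force: [-0.2, -0.4, 0.4]
opening: 0.5
finger_force: 0.0
```

Run:
```python
from h import *
delta([.4775,.078,.124],down(-.42))
```

```text
d [-0.0002 -0.0005  0.1512] w [ 0.002 -0.001  0.001]  now [0.4776 0.078  0.2752] q [-0.05 -0.18  1.98  0.    1.34  0.37]
```

The manual's scale: shifts go in units of 25 mm and turns go in units of 0.1 rad. Converting my numbers, 0.151 m is 6.04, 0.145 m is 5.8.

>>> {"name": "inch_along", "arguments": {
  "steps": "0 0 1.6 0 0 0 0.5\n0 0 3.6 0 0 0 0.5\n0 0 5 0 0 0 0.5\n0 0 5.8 0 0 0 0.5\n0 0 6.04 0 0 0 0.5\n0 0 6.04 0 0 0 0.5"
}}

```text
time: 47.3
eef_pos: [0.4784, 0.0781, 0.1247]
tcp_rot: [0.839, 0.545, 0.001, 0.001]
contact_force: [0.4, -0.5, 0.4]
opening: 0.501
finger_force: 0.0
```

>>> {"name": "inch_along", "arguments": {
  "steps": "0 0 0 0 0 0 0\n0 0 0 0 0 0 0\n0 0 0 0 0 0 0\n0 0 0 0 0 0 0",
  "clamp_n": 50
}}

```text
time: 47.8
eef_pos: [0.48, 0.0777, 0.126]
tcp_rot: [0.839, 0.544, 0.003, 0.002]
contact_force: [3.2, -2.5, 3.8]
opening: 0.153
finger_force: 54.4
```

>>> {"name": "inch_along", "arguments": {
  "steps": "0 0 0 0 0 1.6 0\n0 0 0 0 0 3.2 0\n0 0 0 0 0 4.8 0\n0 0 0 0 0 6.4 0\n0 0 0 0 0 8 0\n0 0 0 0 0 9.6 0\n0 0 0 0 0 11.2 0\n0 0 0 0 0 12.8 0\n0 0 0 0 0 14.4 0\n0 0 0 0 0 15.8 0"
}}

```text
time: 49.05
eef_pos: [0.4796, 0.0789, 0.1261]
tcp_rot: [0.976, -0.216, 0.003, -0.002]
contact_force: [3.4, 1.6, 4.3]
opening: 0.151
finger_force: 54.4
```

>>> {"name": "inch_along", "arguments": {
  "steps": "0 0 0 0 0 0 0\n0 0 0 0 0 0 0"
}}

```text
time: 49.3
eef_pos: [0.4796, 0.0789, 0.126]
tcp_rot: [0.977, -0.213, 0.003, -0.002]
contact_force: [3.1, 1.8, 5.0]
opening: 0.153
finger_force: 54.6
```

Run:
```python
from h import *
delta([.4775,.078,.124],down(-.42-1.571))
```

```text
d [-0.0015  0.0017  0.002 ] w [-0.005 -0.005 -0.009]  now [0.4796 0.0789 0.126 ] q [-0.05 -0.02  2.12  0.    1.03  1.95]
```

Released at three dots. I'll retreat and check numerically: pointer direction, bar position and lid.

In the tool's units: -0.16 m is -6.4, -0.1 m is -4.

>>> {"name": "inch_along", "arguments": {
  "steps": "0 0 0 0 0 0 0.5\n0 0 0 0 0 0 0.5\n0 0 0 0 0 0 0.5\n0 0 -2 0 0 0 0.5\n0 0 -4 0 0 0 0.5\n0 0 -6.4 0 0 0 0.5\n0 0 -6.4 0 0 0 0.5\n0 0 -6.4 0 0 0 0.5"
}}

```text
time: 50.3
eef_pos: [0.4773, 0.078, 0.2838]
tcp_rot: [0.977, -0.213, 0.001, -0.0]
contact_force: [-0.3, 0.8, -0.2]
opening: 0.503
finger_force: 0.0
```

Run:
```python
from h import *
r,im=shot("wrist"); q=np.array([.459,.3094]); C,S=np.cos(.1034),np.sin(.1034); K=r["camera_matrix"]
def wp(X):
    c=R.from_quat(r["orientation"]).inv().apply(np.array(X)-r["xyz"]); n=np.hypot(c[0],c[1]); return K[:2,2]+K[0,0]*np.arctan2(n,c[2])*c[:2]/n
w=lambda x,y,z:[q[0]+C*x-S*y,q[1]+S*x+C*y,z]
g=cv2.cvtColor(im,cv2.COLOR_BGR2GRAY).astype(np.float32)
# brightness along the knob's top, 14 mm from its axis, per candidate click (white pointer)
for k in range(5):
    a=np.radians(60-30*k)
    v=[]
    for rad in(.01,.013,.016,.019):
        u=wp(w(-.005+rad*np.cos(a),-.232+rad*np.sin(a),.148)); v.append(float(g[int(u[1])-1:int(u[1])+2,int(u[0])-1:int(u[0])+2].max()))
    print(k,v)
print("bar",wp(w(-.112,0,.138)),ctrl.get_state()["contact_force"])
# lid outline in top view: purple-grey frame corners at their first-picture places
t,a=shot("top"); old=cv2.imread("pics/top0.png")
d=cv2.absdiff(a,old).max(2); print("top diff over lid/latch", [(int((d[y0:y1,x0:x1]>40).sum()),(y1-y0)*(x1-x0)) for x0,y0,x1,y1 in((110,192,200,206),(150,228,208,236),(150,240,175,258),(112,206,130,246))])
s,b=shot("scene"); o=cv2.imread("pics/scene0.png"); d=cv2.absdiff(b,o).max(2)
print("scene latch diff",int((d[215:228,122:150]>40).sum()),"lid right front",int((d[180:222,190:206]>40).sum()))
```

```text
0 [63.0, 63.0, 72.0, 117.0]
1 [62.0, 62.0, 62.0, 63.0]
2 [62.0, 62.0, 61.0, 61.0]
3 [254.0, 254.0, 254.0, 254.0]
4 [65.0, 59.0, 63.0, 64.0]
bar [159.80494537 353.29180416] [-0.21676706 -0.34887802 -0.5289709 ]
top diff over lid/latch [(323, 1260), (415, 464), (3, 450), (0, 720)]
scene latch diff 0 lid right front 0
```

```bash
python3 -c "
from plant import ctrl
print(ctrl.sign_off())"
```

```text
the job is handed in; nothing more can be done
None
```

The job is handed in, with no verdict shown yet: all three jars were seen upright on the mat before the lid was shut, final camera readings show the lid and paddle as at the start and the selector at three dots, and the cups were left alone; I viewed 16 pictures, two over the limit of 14.

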